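# Inspect power modules at the bench camera

### The arm

A 7-joint arm with a two-finger parallel gripper is mounted at the origin on the work surface. World frame = base frame: x ahead of the robot, y to its left, z up, the work surface at z = 0. Lengths are in m, angles in degrees, forces in N, time in s.
With the tool pointing down it reaches from about 0.4 to 0.85 m from the base axis. Payload 6.9 kg.
Tool frame: the origin (TCP) lies at the very end of the fingers, on their centre line; the grasp point (between the pads) lies 19 mm behind it (robot.tcp_to_grasp is the distance from the TCP to the grasp point, in m); z points along the fingers, y is the line along which they close (so a half turn about z gives the same grasp; the last joint's range is limited). The gripper opens to 85 mm and grips with 20 to 120 N. Pads are 22 mm wide; open, the fingers measure 114 mm over their backs; the gripper's body (76 mm by 85 mm) begins 54 mm behind the grasp point. The pads swing forward as they close: fully open they stand 13 mm farther back than shut.
Start: joints at [81.159, 29.078, -13.613, 85.955, 7.202, 65.827, -8.869], TCP at [0.161, -0.604, 0.231] pointing down, gripper open.
Joint ranges: [-176.47, 176.47], [-13.61, 117.27], [-81.72, 77.17], [0.22, 143.17], [-87.28, 267.28], [10, 112.55], [-165.47, 165.47]. Speed limits (degrees/s): [136.94, 136.94, 180, 180, 180, 180, 180].

### API

Orientations are given as [roll, pitch, yaw] about the fixed x, y, z axes, in that order (R = Rz(yaw) Ry(pitch) Rx(roll)).
In Python, from plant import sensors, read_camera, camera_model, robot gives the robot as it stands.
- The arm moves only by the tool drive_tool, never from a script. Its argument "series" is a list of rows, each a list of 3 entries, a list of its own where there are three numbers: the shift along the tool's x, y, z scaled (see below), then the turn, a rotation vector about the tool's x, y, z scaled (see below), then the closure, from -1 (fully open) to 1 (shut). A call has 1 to 8 rows; each row shifts and turns the commanded pose from where the row before left it, along the tool's axes as they then stand; what a row does not reach is not made up. The controller multiplies each number of a shift by 0.8 m and each number of a turn by 360 degrees. A row lasts 1/10 s, in which the tool goes at most 50 mm and 8.59 degrees, less where a joint would pass 70% of its speed; a pose out of reach is approached as far as the arm can. A call with a number of a shift or a turn outside -1 to 1 is refused whole. A call with a gripper value outside its range is refused whole. The fingers move at their own pace and stop on an object; the grip force is fixed at half the most. Time passes only in rows, so rows that do not move let the fingers close. It gives the time, the measured TCP pose, the force, the opening and the grip force at its end, in the units of the state.
- sensors.get_obs(): the state, without advancing time (a new reading comes with each control period).
- read_camera(name): name is "scene" or "top" or "wrist"; returns (picture, depth): 480x640x3 uint8, red, green, blue; 480x640 float32, m along the optical axis (not along the pixel's ray), 0 where there is no reading.
- camera_model(name): a dict with "mtx" (3x3 intrinsics, pixels), "eye" and "orientation" of the camera in the world; the wrist camera has in their place "hand_eye" (4x4, takes a point from camera to tool coordinates, whose origin is the TCP and whose axes are the flange's). Camera axes: x right, y down, z forward; pixel columns grow to the right and rows downward; lengths in m; the calibration is good to about 2 mm. A picture is of the moment at which its call begins: read the wrist's pose just before it. camera_model takes no time and is no camera call.
- robot.finish_job(): hands the job in; it is judged then, once.
The state is a dict: "clock": time; "joints": joint angles; "joint_vel": joint speeds; "joint_efforts": joint torques, N m; "tcp_pos": TCP position; "tcp_rot": TCP orientation; "ft_force": force on the tool from outside, world axes, zero at the start; "ft_torque": the same for the moment, N m; "opening": finger opening in m; "grasp_force": force on a finger pad.
Only numpy, scipy, OpenCV 4.12 (cv2) and the standard library are available. Lean on these libraries where they do the work, as an engineer would, in place of code of your own. Each camera call takes 0.05 s, during which the arm holds its last target. There are 200 camera calls.

### The job

Switch the inspection camera on by turning its knob clockwise until it clicks, then take the power modules on the bench one after another, longest first: hold each one upright with the face to be seen at the camera's mark (centred above the white line, level with the lens), square to the lens and still for about a second, first its socket end, then its labelled side, then its inlet end, and set it down, not dropped, standing flat in the grey tray. When all modules present are in the tray, turn the knob back until it clicks off; leave the other things on the bench where they are.

Things in the scene. Friction and masses are not known exactly. Their poses are not given: they have to be found in the camera images.
- module_long: the longest power module (may be absent): aluminium case 140 (x) x 60 (y) x 40 mm tall; on the middle of its top a dark finned heat sink 50 (x) x 24 (y) x 30 mm tall (40 to 70 mm up), to hold it by, across y. Origin: centre of its underside. +x end: two round brass sockets; -x end: black inlet; +y side: white label; -y side blank
- module_long_sockets (a point): module_long: centre of the +x end with the sockets, 70 mm from the module's middle, 20 mm above its underside
- module_long_label (a point): module_long: centre of the labelled +y side, 30 mm from the middle, 20 mm above the underside
- module_long_inlet (a point): module_long: centre of the -x end with the black inlet, 70 mm from the middle, 20 mm above the underside
- module_mid: the middle-length power module (may be absent): aluminium case 110 (x) x 60 (y) x 40 mm tall; on the middle of its top a dark finned heat sink 50 (x) x 24 (y) x 30 mm tall (40 to 70 mm up), to hold it by, across y. Origin: centre of its underside. +x end: two round brass sockets; -x end: black inlet; +y side: white label; -y side blank
- module_mid_sockets (a point): module_mid: centre of the +x end with the sockets, 55 mm from the module's middle, 20 mm above its underside
- module_mid_label (a point): module_mid: centre of the labelled +y side, 30 mm from the middle, 20 mm above the underside
- module_mid_inlet (a point): module_mid: centre of the -x end with the black inlet, 55 mm from the middle, 20 mm above the underside
- module_short: the shortest power module (may be absent): aluminium case 80 (x) x 60 (y) x 40 mm tall; on the middle of its top a dark finned heat sink 50 (x) x 24 (y) x 30 mm tall (40 to 70 mm up), to hold it by, across y. Origin: centre of its underside. +x end: two round brass sockets; -x end: black inlet; +y side: white label; -y side blank
- module_short_sockets (a point): module_short: centre of the +x end with the sockets, 40 mm from the module's middle, 20 mm above its underside
- module_short_label (a point): module_short: centre of the labelled +y side, 30 mm from the middle, 20 mm above the underside
- module_short_inlet (a point): module_short: centre of the -x end with the black inlet, 40 mm from the middle, 20 mm above the underside
- camera: fixed inspection camera: a white head, 185 mm tall, on a grey base plate 230 x 100 x 10 mm. Origin on the bench under the lens's front; the lens looks along the camera's own -x, 150 mm above the bench. The base reaches 110 mm in front of the lens and 120 mm behind it; a white line runs across it 90 mm in front of the lens
- mark (a point): the camera's mark: the point straight above the white line, on the lens axis, 90 mm in front of the lens and 150 mm above the bench. Its axes are the camera's: +x points to the lens
- selector_box: fixed grey switch box of the camera, 90 x 90 x 50 mm, with a black knob on top. Origin: centre of its underside. Tick marks on its top show the knob's two positions
- selector (a joint): angle (rad) of the knob, growing clockwise seen from above: 0 = off (the bar's white pointer along the box's +x), 1.2 = on; a sprung detent between them must be passed (about 0.15 N m at most, hump at 0.6), and the knob then clicks into place by itself; stops at -0.08 and 1.28
- selector_grip (a point): point on the knob's vertical axis at which to grip it, 76 mm above the bench. The knob is a bar 50 mm long (along its own x), 16 mm wide, its top 85 mm above the bench; a 52 mm disc under the bar ends 55 mm above the bench. This point turns with the knob
- tray: fixed grey open tray for inspected modules, 190 (x) x 300 (y) x 30 mm outside, walls and floor 5 mm thick; it takes three modules side by side with their length along the tray's x. Origin: centre of its underside
- spool: metal solder spool standing upright, 60 mm across, 50 mm tall; bystander. Origin: centre of its underside
- flux: small white bottle, 42 mm across, 95 mm tall; bystander. Origin: centre of its underside
- screwdriver: screwdriver lying on the bench; bystander. Origin under its middle, x along it, handle to -x
- brush: cleaning brush lying on the bench; bystander. Origin under its middle, x along it, handle to -x
- parts_box: closed cardboard box 70 x 110 x 35 mm; bystander. Origin: centre of its underside
- wool_pot: blue cup of the soldering place, 72 mm across, 50 mm tall; bystander. Origin: centre of its underside

How it is judged:
By the outcome, as a careful person would: the job done as asked, in the order asked, and still so for the second after the job is handed in, with the robot touching nothing.
Of module_long, module_mid, module_short only 2 to 3 are there at a start; the rules pass over those that are not, and their reading is None.
At some moment in a run one of module_long, module_mid, module_short may be knocked a few centimetres aside while the robot is not near it.
It also fails if it takes over 210 s, if anything falls off the work surface, if the arm or the gripper's body presses on something with over 40 N, if the wrist force passes 120 N, or if a joint passes its speed limit or range.

## Working session

There is one attempt and no reset: what is moved stays moved. The work goes in short steps, Python scripts to look and compute and a tool call to move; the robot and the scene stay as the last step left them, time stands still between calls to the robot, and variables do not carry over. Pictures are saved under pics/ and viewed, at most 14 in all, crops included, and the job is handed in when it is done.

Besides the shell and the picture viewer there is one more tool, called after "Request:" by a JSON object that holds its "fn" and its "kwargs", one argument or row to a line. drive_tool: Moves the arm, as the interface text tells. Its arguments: {"type":"object","properties":{"series":{"type":"array","items":{"type":"array"}}},"required":["series"]}

```bash
ls; mkdir -p pics; python3 - <<'E'
from plant import sensors, read_camera, camera_model, robot
import cv2,numpy as np
print(sensors.get_obs())
for n in ("scene","top"):
    p,d=read_camera(n); np.savez(f"{n}0.npz",p=p,d=d)
    cv2.imwrite(f"pics/{n}0.png",p[:,:,::-1]); print(camera_model(n))
print(camera_model("wrist"))
E
```

```text
pics
{'clock': 0.0, 'joints': array([ 81.16019174,  29.12513684, -13.60910962,  86.00946121,
         7.2008932 ,  65.82730594,  -8.87133428]), 'joint_vel': array([-0.05439148,  0.01746673, -0.06780613,  0.03201133,  0.11298382,
       -0.0572868 ,  0.10811405]), 'joint_efforts': array([-5.37418491e-04, -6.20585275e+01, -2.18707770e+00, -2.49642795e+01,
        1.25718088e-02,  1.18818332e-02,  7.55146260e-06]), 'tcp_pos': array([ 0.16034288, -0.60355097,  0.23042946]), 'tcp_rot': array([-1.79896789e+02,  1.06352405e-03,  1.48831216e+01]), 'ft_force': array([ 0.83226778,  0.04028959, -0.06140249]), 'ft_torque': array([0.01198507, 0.01762067, 0.00289756]), 'grasp_force': 0.0, 'opening': 0.08539881271643825}
{'mtx': array([[438.37151934,   0.        , 316.86307408],
       [  0.        , 438.37151934, 230.43282444],
       [  0.        ,   0.        ,   1.        ]]), 'eye': array([0.93401219, 0.11558747, 0.95955224]), 'orientation': array([-150.70801527,    0.25495262,  116.2618515 ])}
{'mtx': array([[560.7071939 ,   0.        , 322.3089781 ],
       [  0.        , 560.7071939 , 238.60632815],
       [  0.        ,   0.        ,   1.        ]]), 'eye': array([ 0.35420726, -0.07168134,  1.61053649]), 'orientation': array([-174.16983291,   -0.55093982,  -88.59705297])}
{'mtx': array([[390.9549015 ,   0.        , 327.02702341],
       [  0.        , 390.9549015 , 235.46674646],
       [  0.        ,   0.        ,   1.        ]]), 'hand_eye': array([[-8.66579527e-04, -9.57239945e-01, -2.89293859e-01,
         7.34175896e-02],
       [ 9.99999624e-01, -8.24721188e-04, -2.66590991e-04,
        -1.01252974e-03],
       [ 1.66047705e-05, -2.89293981e-01,  9.57240300e-01,
        -1.42037198e-01],
       [ 0.00000000e+00,  0.00000000e+00,  0.00000000e+00,
         1.00000000e+00]])}
```

View pics/scene0.png

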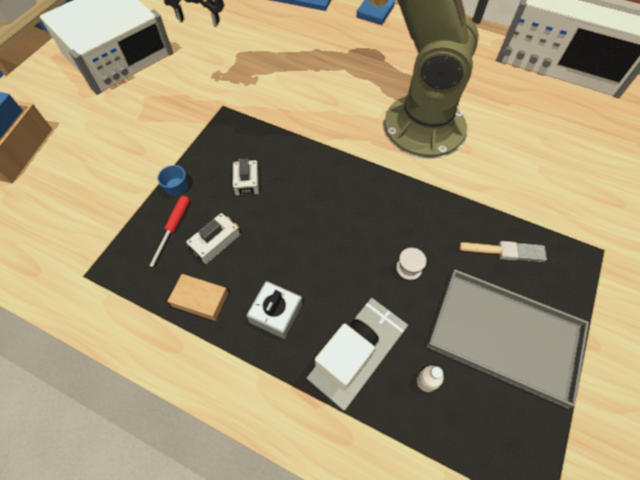

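View pics/top0.png

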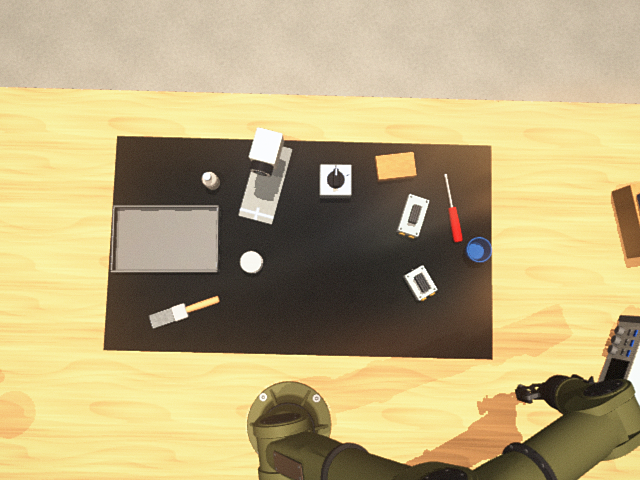

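The scene view shows two modules, at about (245,175) and (213,237). The top view has them at (421,283) and (413,215), the knob at (336,178), the camera's line at about (258,213) and the tray at (165,238). Next I measure them.

```bash
cat > h.py <<'E'
import numpy as np,cv2
from scipy.spatial.transform import Rotation as R
from plant import sensors, read_camera, camera_model, robot
def cloud(name,d,obs=None):
    m=camera_model(name);K=m["mtx"];v,u=np.mgrid[:480,:640]
    P=np.stack([(u-K[0,2])/K[0,0]*d,(v-K[1,2])/K[1,1]*d,d],-1)
    if name=="wrist":
        H=m["hand_eye"];P=P@H[:3,:3].T+H[:3,3]
        return P@R.from_euler("xyz",obs["tcp_rot"],degrees=True).as_matrix().T+obs["tcp_pos"]
    return P@R.from_euler("xyz",m["orientation"],degrees=True).as_matrix().T+m["eye"]
def rect(W,mask,tag):
    n,l,s,_=cv2.connectedComponentsWithStats(mask.astype(np.uint8))
    for i in range(1,n):
        if s[i,4]<40: continue
        q=W[l==i]; r=cv2.minAreaRect((q[:,:2]*1000).astype(np.float32))
        print(tag,"px",s[i,:4],"c",np.round(r[0],1),"size",np.round(r[1],1),"ang",round(r[2],1),"z %.3f"%np.median(q[:,2]))
def grab(name,tag):
    o=sensors.get_obs();p,d=read_camera(name);cv2.imwrite(f"pics/{tag}.png",p[:,:,::-1]);np.savez(tag+".npz",p=p,d=d)
    return o,p,cloud(name,d,o)
E
python3 - <<'E'
from h import *
f=np.load("top0.npz");p,d=f["p"],f["d"];W=cloud("top",d);Z=W[...,2]
ok=(d>0)&(W[...,0]>0.2)&(W[...,0]<0.95)&(abs(W[...,1])<0.6)
print("bench",np.median(Z[ok]))
rect(W,ok&(Z>0.018),"all>18")
rect(W,ok&(Z>0.033)&(Z<0.048),"40")
rect(W,ok&(Z>0.062)&(Z<0.09),"70")
rect(W,ok&(Z>0.15),"head")
w=(p.min(-1)>200)&ok&(Z<0.03); rect(W,w,"white low")
rect(W,ok&(Z>0.006)&(Z<0.015),"10mm")
big=lambda a,s: cv2.resize(a,None,fx=s,fy=s,interpolation=cv2.INTER_CUBIC)
a=big(p[120:320,225:475],3)
cv2.imwrite("pics/t1.png",a[:,:,::-1])
E
```

```text
bench 0.001422298036498848
all>18 px [249 127  35  50] c [727.4  74.7] size [ 71.7 114.2] ang 77.7 z 0.182
all>18 px [375 152  42  29] c [ 732.2 -288.4] size [ 72.2 110.2] ang 8.6 z 0.035
all>18 px [320 164  32  34] c [ 683.5 -116. ] size [91.9 88.3] ang 1.1 z 0.051
all>18 px [202 172  18  17] c [672.8 238.4] size [38.8 41.5] ang 8.0 z 0.065
all>18 px [397 194  32  45] c [ 587.6 -339.3] size [ 61.6 119.8] ang 72.8 z 0.041
all>18 px [111 205 109  67] c [507.5 362.8] size [189.6 303.1] ang 1.5 z 0.028
all>18 px [449 205  14  37] c [ 571.8 -462.3] size [105.4  25.4] ang 9.6 z 0.024
all>18 px [465 237  27  25] c [ 495.8 -521.9] size [68.1 69.9] ang 4.3 z 0.044
all>18 px [240 251  22  22] c [445.  114.4] size [57.  57.3] ang 44.0 z 0.050
all>18 px [404 265  33  36] c [ 398.2 -361.9] size [88.6 60.7] ang 31.0 z 0.041
all>18 px [204 297  15   9] c [334.2 224.6] size [15.3 40.3] ang 19.3 z 0.021
all>18 px [162 301  41  23] c [304.5 304.5] size [ 40.  117.2] ang 19.8 z 0.021
all>18 px [150 313  13  15] c [274.8 374.5] size [32.9 31.1] ang 21.2 z 0.020
all>18 px [589 381  36  14] c [ 202.1 -58
[... 1416 characters left out ...]
g 44.2 z 0.008
10mm px [162 214  19  18] c [546.4 348.3] size [26.8 67.1] ang 43.9 z 0.008
10mm px [114 218  18  42] c [503.9 488.7] size [118.7  43.3] ang 0.9 z 0.008
10mm px [175 229  42  23] c [507.6 280.2] size [118.6  61.8] ang 86.9 z 0.008
10mm px [171 241  23  21] c [468.6 319.2] size [60.9 46.1] ang 44.3 z 0.008
10mm px [125 245  25  19] c [462.9 441.4] size [71.8 42.6] ang 70.2 z 0.008
10mm px [150 245  23  19] c [460.5 376.5] size [68.  42.4] ang 80.1 z 0.008
10mm px [200 249  10  13] c [464.2 256.3] size [20.4 39.6] ang 73.0 z 0.009
10mm px [207 252   9  18] c [447.4 233.2] size [48.5 23.2] ang 3.7 z 0.008
10mm px [146 258  15  12] c [431.3 394.1] size [21.5 42.7] ang 30.3 z 0.008
```

View pics/t1.png

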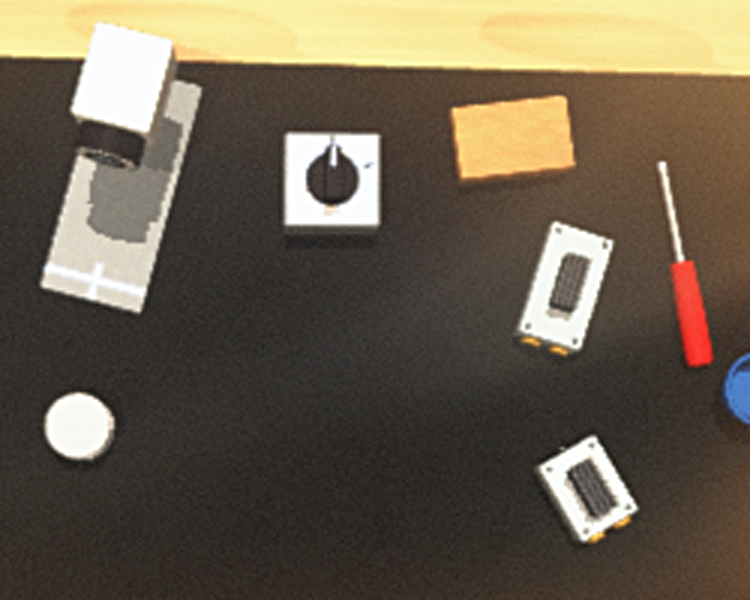

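The modules present are mid, at about (0.590,-0.339) with its sockets toward yaw 163°, and short, at about (0.399,-0.361) with its sockets toward yaw -149°. The knob is at (0.683,-0.115) with its pointer along +x (off). Next I write a planner and go above the knob.

```bash
cat >> h.py <<'E'
import json
def plan(pos,yaw,c,nd=3,vmax=.046,wmax=8.0,vmin=0,pre=None):
    """rows to a vertical-tool pose from the measured one; yaw is absolute with chosen winding (dyaw=yaw-now, within +-300)"""
    o=sensors.get_obs();p=o["tcp_pos"].copy();q=R.from_euler("xyz",o["tcp_rot"],degrees=True);y0=o["tcp_rot"][2]
    dy=yaw-y0; pos=np.array(pos)
    n=int(max(np.ceil(np.linalg.norm(pos-p)/vmax),np.ceil(abs(dy)/wmax),vmin,1)); out=[];p0=p.copy()
    for k in range(1,n+1):
        s=k/n; tp=p0+(pos-p0)*s; tq=R.from_euler("xyz",[180,0,y0+dy*s],degrees=True)
        sh=np.round(q.inv().apply(tp-p)/.8,nd if k<n else 4)+0.
        tu=np.round((q.inv()*tq).as_rotvec(degrees=True)/360,nd if k<n else 4)+0.
        p=p+q.apply(sh*.8); q=q*R.from_rotvec(tu*360,degrees=True)
        out.append([sh.tolist(),tu.tolist(),c])
    print("from",np.round(p0,4),np.round(o["tcp_rot"],1),"t",round(o["clock"],2),"j",np.round(o["joints"]).astype(int).tolist(),"F",np.round(o["ft_force"],1),"op",round(o["opening"],4))
    for i in range(0,n,8): print(json.dumps(out[i:i+8],separators=(",",":")))
E
python3 -c "
from h import *
plan([.6835,-.1155,.20],180,-1)"
```

```text
from [ 0.1604 -0.6036  0.2305] [-179.9   -0.    14.9] t 0.1 j [81, 29, -14, 86, 7, 66, -9] F [-0.3  0.5  0.5] op 0.0854
[[[0.038,-0.02,0.002],[0.0,0.0,-0.022],-1],[[0.04,-0.015,0.002],[0.0,0.0,-0.022],-1],[[0.041,-0.009,0.002],[0.0,0.0,-0.022],-1],[[0.043,-0.003,0.001],[0.0,0.0,-0.021],-1],[[0.042,0.002,0.002],[0.0,0.0,-0.022],-1],[[0.042,0.008,0.002],[0.0,0.0,-0.022],-1],[[0.04,0.014,0.002],[0.0,0.0,-0.022],-1],[[0.038,0.02,0.002],[0.0,0.0,-0.022],-1]]
[[[0.035,0.024,0.002],[0.0,0.0,-0.022],-1],[[0.031,0.029,0.001],[0.0,0.0,-0.021],-1],[[0.027,0.033,0.002],[0.0,0.0,-0.022],-1],[[0.023,0.036,0.002],[0.0,0.0,-0.022],-1],[[0.017,0.039,0.002],[0.0,0.0,-0.022],-1],[[0.012,0.041,0.002],[0.0,0.0,-0.022],-1],[[0.006,0.042,0.002],[0.0,0.0,-0.022],-1],[[0.0,0.043,0.002],[0.0,0.0,-0.021],-1]]
[[[-0.006,0.042,0.001],[0.0,0.0,-0.022],-1],[[-0.011,0.041,0.002],[0.0,0.0,-0.022],-1],[[-0.017,0.039,0.002],[0.0,0.0,-0.022],-1],[[-0.022,0.036,0.002],[0.0,0.0,-0.022],-1],[[-0.027,0.0334,0.0018],[0.0002,-0.0001,-0.0216],-1]]
```

Request:
{"fn": "drive_tool", "kwargs": {
  "series": [
    [[0.038,-0.02,0.002],[0.0,0.0,-0.022],-1],
    [[0.04,-0.015,0.002],[0.0,0.0,-0.022],-1],
    [[0.041,-0.009,0.002],[0.0,0.0,-0.022],-1],
    [[0.043,-0.003,0.001],[0.0,0.0,-0.021],-1],
    [[0.042,0.002,0.002],[0.0,0.0,-0.022],-1],
    [[0.042,0.008,0.002],[0.0,0.0,-0.022],-1],
    [[0.04,0.014,0.002],[0.0,0.0,-0.022],-1],
    [[0.038,0.02,0.002],[0.0,0.0,-0.022],-1]
  ]
}}

```text
clock: 0.9
tcp_pos: [0.3607, -0.4172, 0.219]
tcp_rot: [-180.0, -0.0, 78.2]
ft_force: [-0.9, -0.3, -0.2]
opening: 0.0852
grasp_force: 0.0
```

Request:
{"fn": "drive_tool", "kwargs": {
  "series": [
    [[0.035,0.024,0.002],[0.0,0.0,-0.022],-1],
    [[0.031,0.029,0.001],[0.0,0.0,-0.021],-1],
    [[0.027,0.033,0.002],[0.0,0.0,-0.022],-1],
    [[0.023,0.036,0.002],[0.0,0.0,-0.022],-1],
    [[0.017,0.039,0.002],[0.0,0.0,-0.022],-1],
    [[0.012,0.041,0.002],[0.0,0.0,-0.022],-1],
    [[0.006,0.042,0.002],[0.0,0.0,-0.022],-1],
    [[0.0,0.043,0.002],[0.0,0.0,-0.021],-1]
  ]
}}

```text
clock: 1.7
tcp_pos: [0.5598, -0.2311, 0.2068]
tcp_rot: [-180.0, -0.0, 140.8]
ft_force: [0.1, -0.4, -0.1]
opening: 0.0853
grasp_force: 0.0
```

Request:
{"fn": "drive_tool", "kwargs": {
  "series": [
    [[-0.006,0.042,0.001],[0.0,0.0,-0.022],-1],
    [[-0.011,0.041,0.002],[0.0,0.0,-0.022],-1],
    [[-0.017,0.039,0.002],[0.0,0.0,-0.022],-1],
    [[-0.022,0.036,0.002],[0.0,0.0,-0.022],-1],
    [[-0.027,0.033,0.002],[0.0,0.0,-0.022],-1]
  ]
}}

```text
clock: 2.2
tcp_pos: [0.6843, -0.1157, 0.1994]
tcp_rot: [-180.0, -0.1, -179.6]
ft_force: [0.7, 0.1, 0.3]
opening: 0.0852
grasp_force: 0.0
```

```bash
python3 - <<'E'
from h import *
for i in range(4): read_camera("wrist")
o,p,W=grab("wrist","w1");Z=W[...,2]
rect(W,(Z>.078)&(Z<.1),"knob");rect(W,(Z>.045)&(Z<.055),"box")
plan([.6835,-.1155,.12],181,-1,4)
E
```

```text
knob px [319 195  24  71] c [ 684.3 -112.2] size [49.6 16. ] ang 0.9 z 0.084
knob px [546 290  36  51] c [742.8  56.3] size [14.8 33.6] ang 52.5 z 0.088
box px [ 0 48 37 82] c [ 589.9 -324.8] size [54.  20.1] ang 5.2 z 0.050
box px [269 160 121 114] c [ 684.7 -112.1] size [90.1 90.1] ang 1.2 z 0.050
box px [524 273  63  38] c [738.8  68.5] size [24.3 49.6] ang 24.0 z 0.050
from [ 0.6832 -0.1168  0.1994] [-1.8e+02 -1.0e-01 -1.8e+02] t 2.45 j [34, 45, -55, 77, 36, 77, 69] F [-0.7 -0.4 -0.2] op 0.0855
[[[0.0,0.0,0.0022],[-0.0001,-0.0002,-0.0218],-1],[[0.0,0.0001,0.0021],[0.0001,0.0,-0.0218],-1],[[0.0,0.0,0.0022],[0.0,0.0,-0.0218],-1],[[-0.0001,0.0,0.0021],[0.0,0.0,-0.0218],-1],[[0.0,0.0,0.0022],[0.0,0.0,-0.0218],-1],[[0.0,0.0001,0.0021],[0.0,0.0,-0.0218],-1],[[-0.0001,0.0,0.0022],[0.0,0.0,-0.0218],-1],[[0.0,0.0,0.0022],[0.0,0.0,-0.0218],-1]]
[[[0.0,0.0,0.0021],[0.0,0.0,-0.0218],-1],[[-0.0001,0.0,0.0022],[0.0,0.0,-0.0218],-1],[[0.0,0.0,0.0021],[0.0,0.0,-0.0218],-1],[[0.0,0.0,0.0022],[0.0,0.0,-0.0218],-1],[[-0.0001,0.0,0.0021],[0.0,0.0,-0.0218],-1],[[0.0,0.0,0.0022],[0.0,0.0,-0.0218],-1],
[... 636 characters left out ...]
,0.0,0.0021],[0.0,0.0,-0.0218],-1],[[0.0,0.0,0.0022],[0.0,0.0,-0.0218],-1],[[0.0001,0.0,0.0021],[0.0,0.0,-0.0218],-1]]
[[[0.0,0.0,0.0022],[0.0,0.0,-0.0218],-1],[[0.0001,0.0,0.0022],[0.0,0.0,-0.0218],-1],[[0.0,0.0,0.0021],[0.0,0.0,-0.0218],-1],[[0.0001,0.0,0.0022],[0.0,0.0,-0.0218],-1],[[0.0,0.0,0.0021],[0.0,0.0,-0.0218],-1],[[0.0,0.0,0.0022],[0.0,0.0,-0.0218],-1],[[0.0,0.0,0.0021],[0.0,0.0,-0.0218],-1],[[0.0001,0.0001,0.0022],[0.0,0.0,-0.0218],-1]]
[[[0.0,0.0,0.0022],[0.0,0.0,-0.0218],-1],[[0.0,0.0,0.0021],[0.0,0.0,-0.0218],-1],[[0.0,0.0001,0.0022],[0.0,0.0,-0.0218],-1],[[0.0,0.0,0.0021],[0.0,0.0,-0.0218],-1],[[0.0,0.0,0.0022],[0.0,0.0,-0.0218],-1],[[0.0,0.0001,0.0021],[0.0,0.0,-0.0218],-1]]
```

View pics/w1.png

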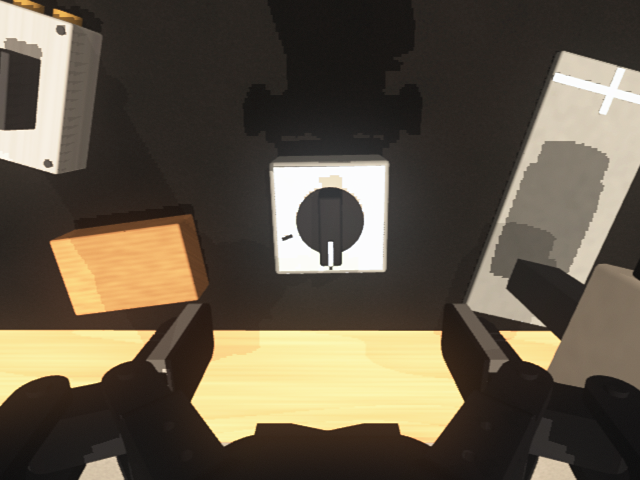

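The wrist view shows the knob bar centred between the fingers, at px (330,230), with its pointer away from the robot (down in this view). The tick for "on" is at (287,237). I'll check the reading noise.

```bash
sed -i 's/    dy=yaw-y0; pos/    yaw=float(yaw); dy=yaw-y0; dy=dy if wind else (dy+180)%360-180; pos/; s/,pre=None/,wind=False/' h.py
python3 - <<'E'
from h import *
for i in range(6):
    o,p,W=grab("wrist","w2");Z=W[...,2];print(o["tcp_pos"],o["tcp_rot"])
    rect(W,(Z>.078)&(Z<.1)&(W[...,1]<0),"knob")
E
```

```text
[ 0.68318861 -0.11679077  0.19939398] [-1.79976459e+02 -7.78137370e-02 -1.79961354e+02]
knob px [321 195  24  72] c [ 684.5 -112.2] size [50.  15.9] ang 0.7 z 0.084
[ 0.68304038 -0.1175355   0.19969813] [-1.79949100e+02 -5.84295488e-02  1.79983202e+02]
knob px [322 195  24  72] c [ 684.4 -112.3] size [49.9 15.8] ang 0.6 z 0.084
[ 0.68299771 -0.11792725  0.19992726] [-1.79934446e+02 -3.96502126e-02  1.79963607e+02]
knob px [322 195  25  72] c [ 684.8 -112.3] size [50.3 15.9] ang 1.7 z 0.084
[ 0.68303832 -0.11795252  0.20013138] [-1.79935059e+02 -2.17731935e-02  1.79967941e+02]
knob px [322 195  25  71] c [ 684.1 -112.3] size [49.7 15.9] ang 1.6 z 0.084
[ 0.6831409  -0.11783797  0.2002936 ] [-1.79939496e+02 -2.13569549e-03  1.79982791e+02]
knob px [322 195  24  71] c [ 684.4 -112.5] size [49.7 15.7] ang 0.7 z 0.084
[ 0.68321381 -0.11760697  0.20033313] [-1.79955815e+02  4.18410744e-03 -1.79998365e+02]
knob px [322 195  24  71] c [ 684.4 -112.3] size [50.1 15.8] ang 0.8 z 0.084
```

```bash
python3 -c "
from h import *
plan([.684,-.1138,.059],181,-1,4,vmin=5)"
```

```text
from [ 0.6833 -0.1174  0.2004] [-180.    0. -180.] t 2.75 j [34, 45, -55, 77, 36, 77, 69] F [-0.4  0.4  0.3] op 0.0858
[[[-0.0002,0.0009,0.0354],[-0.0001,0.0,-0.0005],-1],[[-0.0001,0.0009,0.0353],[0.0,0.0,-0.0006],-1],[[-0.0002,0.0009,0.0354],[0.0,0.0,-0.0005],-1],[[-0.0002,0.0009,0.0353],[0.0,0.0,-0.0006],-1],[[-0.0002,0.0009,0.0354],[0.0,0.0,-0.0005],-1]]
```

Request:
{"fn": "drive_tool", "kwargs": {
  "series": [
    [[-0.0002,0.0009,0.0354],[0,0,-0.0005],-1],
    [[-0.0002,0.0009,0.0354],[0,0,-0.0005],-1],
    [[-0.0002,0.0009,0.0354],[0,0,-0.0005],-1],
    [[-0.0002,0.0009,0.0354],[0,0,-0.0005],-1],
    [[-0.0002,0.0009,0.0354],[0,0,-0.0005],-1],
    [[0,0,0],[0,0,0],-1],
    [[0,0,0],[0,0,0],-1],
    [[0,0,0],[0,0,0],-1]
  ]
}}

```text
clock: 3.55
tcp_pos: [0.6855, -0.1126, 0.0606]
tcp_rot: [180.0, 0.2, -179.0]
ft_force: [-0.3, -0.7, 0.9]
opening: 0.0853
grasp_force: 0.0
```

Request:
{"fn": "drive_tool", "kwargs": {
  "series": [
    [[0,0,0],[0,0,0],1],
    [[0,0,0],[0,0,0],1],
    [[0,0,0],[0,0,0],1],
    [[0,0,0],[0,0,0],1],
    [[0,0,0],[0,0,0],1],
    [[0,0,0],[0,0,0],1],
    [[0,0,0],[0,0,0],1],
    [[0,0,0],[0,0,0],1]
  ]
}}

```text
clock: 4.35
tcp_pos: [0.6845, -0.1133, 0.0589]
tcp_rot: [-180.0, 0.0, -179.0]
ft_force: [-1.8, -2.1, 4.9]
opening: 0.015
grasp_force: 59.5
```

Request:
{"fn": "drive_tool", "kwargs": {
  "series": [
    [[0,0,0],[0,0,0.022],1],
    [[0,0,0],[0,0,0.022],1],
    [[0,0,0],[0,0,0.022],1],
    [[0,0,0],[0,0,0.022],1],
    [[0,0,0],[0,0,0.022],1],
    [[0,0,0],[0,0,0.022],1],
    [[0,0,0],[0,0,0.022],1],
    [[0,0,0],[0,0,0.022],1]
  ]
}}

```text
clock: 5.15
tcp_pos: [0.685, -0.1125, 0.0589]
tcp_rot: [179.9, 0.0, 117.3]
ft_force: [-0.2, 0.0, 2.8]
opening: 0.0151
grasp_force: 59.2
```

Request:
{"fn": "drive_tool", "kwargs": {
  "series": [
    [[0,0,0],[0,0,0.016],1],
    [[0,0,0],[0,0,0],1],
    [[0,0,0],[0,0,0],1],
    [[0,0,0],[0,0,0],1],
    [[0,0,0],[0,0,0],1],
    [[0,0,0],[0,0,0],1]
  ]
}}

```text
clock: 5.75
tcp_pos: [0.6851, -0.1124, 0.0589]
tcp_rot: [179.9, 0.0, 112.0]
ft_force: [2.3, -0.3, 4.8]
opening: 0.0149
grasp_force: 59.5
```

Request:
{"fn": "drive_tool", "kwargs": {
  "series": [
    [[0,0,0],[0,0,0],-1],
    [[0,0,0],[0,0,0],-1],
    [[0,0,0],[0,0,0],-1],
    [[0,0,0],[0,0,0],-1],
    [[0,0,0],[0,0,0],-1],
    [[0,0,0],[0,0,0],-1],
    [[0,0,-0.04],[0,0,0],-1],
    [[0,0,-0.05],[0,0,0],-1]
  ]
}}

```text
clock: 6.55
tcp_pos: [0.683, -0.1128, 0.1291]
tcp_rot: [-179.8, -0.1, 111.9]
ft_force: [0.7, -0.0, -0.6]
opening: 0.0857
grasp_force: 0.0
```

```bash
python3 - <<'E'
from h import *
for i in range(5): o,p,W=grab("top","t2")
Z=W[...,2]
ok=(W[...,0]>0.2)&(W[...,0]<0.95)&(W[...,1]<0)&(W[...,1]>-.6)
rect(W,ok&(Z>.062)&(Z<.09),"70"); rect(W,ok&(Z>.033)&(Z<.048),"40")
plan([.684,-.1138,.25],113,-1)
E
```

```text
70 px [409 204  13  19] c [ 589.7 -339.3] size [24.5 51.4] ang 73.7 z 0.070
70 px [418 273  13  19] c [ 401.1 -365.8] size [51.  17.9] ang 24.9 z 0.071
40 px [376 152  41  28] c [ 731.3 -288.1] size [ 70.8 109.8] ang 8.0 z 0.036
40 px [398 194  31  44] c [ 587.7 -338.9] size [ 61.7 118.4] ang 73.2 z 0.040
40 px [471 237  21  25] c [ 500.5 -534.6] size [70.4 44.2] ang 23.0 z 0.042
40 px [414 266  23  30] c [ 406.7 -372.8] size [82.6 36.2] ang 26.4 z 0.040
from [ 0.6842 -0.1128  0.1304] [-180.     0.   111.9] t 6.8 j [26, 43, -36, 82, 27, 64, 8] F [-0.7 -0.2  0.4] op 0.0854
[[[0.0,0.0,-0.05],[0.0,0.0,-0.001],-1],[[-0.001,0.0,-0.05],[0.0,0.0,-0.001],-1],[[-0.0001,-0.0007,-0.0495],[0.0,0.0,-0.0011],-1]]
```

```bash
python3 -c "
from h import *
plan([.5895,-.339,.22],-16.5,-1)"
```

```text
from [ 0.6842 -0.1128  0.1304] [-180.     0.   111.9] t 6.8 j [26, 43, -36, 82, 27, 64, 8] F [-0.7 -0.2  0.4] op 0.0854
[[[-0.013,-0.013,-0.007],[0.0,0.0,0.021],-1],[[-0.014,-0.011,-0.006],[0.0,0.0,0.021],-1],[[-0.016,-0.008,-0.007],[0.0,0.0,0.021],-1],[[-0.017,-0.007,-0.006],[0.0,0.0,0.021],-1],[[-0.017,-0.005,-0.007],[0.0,0.0,0.021],-1],[[-0.018,-0.002,-0.006],[0.0,0.0,0.021],-1],[[-0.018,0.0,-0.007],[0.0,0.0,0.021],-1],[[-0.018,0.003,-0.007],[0.0,0.0,0.021],-1]]
[[[-0.017,0.005,-0.006],[0.0,0.0,0.021],-1],[[-0.017,0.007,-0.007],[0.0,0.0,0.021],-1],[[-0.015,0.009,-0.006],[0.0,0.0,0.021],-1],[[-0.014,0.012,-0.007],[0.0,0.0,0.021],-1],[[-0.013,0.013,-0.007],[0.0,0.0,0.021],-1],[[-0.01,0.014,-0.006],[0.0,0.0,0.021],-1],[[-0.009,0.016,-0.007],[0.0,0.0,0.021],-1],[[-0.007,0.017,-0.006],[0.0,0.0,0.021],-1]]
[[[-0.004,0.0172,-0.0069],[0.0001,0.0,0.0207],-1]]
```

Request:
{"fn": "drive_tool", "kwargs": {
  "series": [
    [[-0.013,-0.013,-0.007],[0.0,0.0,0.021],-1],
    [[-0.014,-0.011,-0.006],[0.0,0.0,0.021],-1],
    [[-0.016,-0.008,-0.007],[0.0,0.0,0.021],-1],
    [[-0.017,-0.007,-0.006],[0.0,0.0,0.021],-1],
    [[-0.017,-0.005,-0.007],[0.0,0.0,0.021],-1],
    [[-0.018,-0.002,-0.006],[0.0,0.0,0.021],-1],
    [[-0.018,0.0,-0.007],[0.0,0.0,0.021],-1],
    [[-0.018,0.003,-0.007],[0.0,0.0,0.021],-1]
  ]
}}

```text
clock: 7.6
tcp_pos: [0.6386, -0.2198, 0.1714]
tcp_rot: [-179.9, 0.1, 51.1]
ft_force: [-0.2, 0.1, -0.4]
opening: 0.0853
grasp_force: 0.0
```

Request:
{"fn": "drive_tool", "kwargs": {
  "series": [
    [[-0.017,0.005,-0.006],[0.0,0.0,0.021],-1],
    [[-0.017,0.007,-0.007],[0.0,0.0,0.021],-1],
    [[-0.015,0.009,-0.006],[0.0,0.0,0.021],-1],
    [[-0.014,0.012,-0.007],[0.0,0.0,0.021],-1],
    [[-0.013,0.013,-0.007],[0.0,0.0,0.021],-1],
    [[-0.01,0.014,-0.006],[0.0,0.0,0.021],-1],
    [[-0.009,0.016,-0.007],[0.0,0.0,0.021],-1],
    [[-0.007,0.017,-0.006],[0.0,0.0,0.021],-1]
  ]
}}

```text
clock: 8.4
tcp_pos: [0.5941, -0.3261, 0.213]
tcp_rot: [-180.0, 0.2, -9.4]
ft_force: [-0.0, 0.7, 0.6]
opening: 0.0853
grasp_force: 0.0
```

Request:
{"fn": "drive_tool", "kwargs": {
  "series": [
    [[-0.004,0.017,-0.007],[0,0,0.021],-1],
    [[0,0,0],[0,0,0],-1],
    [[0,0,0],[0,0,0],-1],
    [[0,0,0],[0,0,0],-1]
  ]
}}

```text
clock: 8.8
tcp_pos: [0.59, -0.3373, 0.219]
tcp_rot: [-179.9, 0.1, -16.4]
ft_force: [0.7, 1.0, -1.0]
opening: 0.0855
grasp_force: 0.0
```

```bash
python3 - <<'E'
from h import *
o,p,W=grab("top","t3");Z=W[...,2]
ok=(W[...,0]>0.2)&(W[...,0]<0.95)&(W[...,1]<0)&(W[...,1]>-.6)
rect(W,ok&(Z>.062)&(Z<.1),"top70"); rect(W,ok&(Z>.033)&(Z<.048),"top40")
for i in range(2):
    o,p,W=grab("wrist","w3");Z=W[...,2]
rect(W,(Z>.062)&(Z<.078),"70"); rect(W,(Z>.033)&(Z<.048),"40")
plan([.5895,-.339,.044],-16.5,-1)
E
```

```text
top70 px [327 172  19  13] c [ 681.7 -116.4] size [19.4 50.4] ang 22.3 z 0.083
top70 px [409 204  13  19] c [ 590.4 -337.3] size [22.1 50.9] ang 69.3 z 0.070
top40 px [376 152  41  28] c [ 731.6 -288.3] size [ 71.1 110.3] ang 7.7 z 0.037
top40 px [398 200  25  34] c [ 582.7 -328.7] size [44.7 95. ] ang 72.8 z 0.040
top40 px [475 237  17  25] c [ 498.  -538.5] size [68.7 41.2] ang 7.9 z 0.043
70 px [  0 152  42  55] c [ 679.7 -118.7] size [15.  49.8] ang 40.2 z 0.070
70 px [311 182  32  66] c [ 590.9 -336.4] size [24.  50.9] ang 72.9 z 0.069
70 px [381 378  58  51] c [ 400.5 -358.5] size [52.1 24.6] ang 31.5 z 0.069
40 px [126   0 168 122] c [ 733.5 -285.5] size [ 70.  109.8] ang 7.9 z 0.035
40 px [ 45 104  66 110] c [ 685.7 -157. ] size [89.9  5.4] ang 1.3 z 0.041
40 px [290 137  75 131] c [ 591.7 -336.9] size [ 60.8 112. ] ang 73.2 z 0.039
40 px [517 212  58  68] c [ 512.8 -502.7] size [25.1 65.9] ang 44.6 z 0.041
40 px [531 218  75  72] c [ 488.4 -527.5] size [44.  64.5] ang 48.5 z 0.041
40 px [354 338 100  86] c [ 401.3 -358.6] size [80.8 61.2] ang 31.4 z 0.039
from [ 0.59   -0.3377  0.2196] [-180.     0.   -16.5] t 8.95 j [30, 34, -4, 78, 2, 68, -81] F [-0.   0.3 -0.2] op 0.0848
[[[0.0,0.0,0.055],[0.0,0.0,0.0],-1],[[0.0,0.001,0.055],[0.0,0.0,0.0],-1],[[0.0,0.0,0.055],[0.0,0.0,0.0],-1],[[-0.0001,0.0009,0.0545],[-0.0001,0.0001,0.0001],-1]]
```

View pics/w3.png

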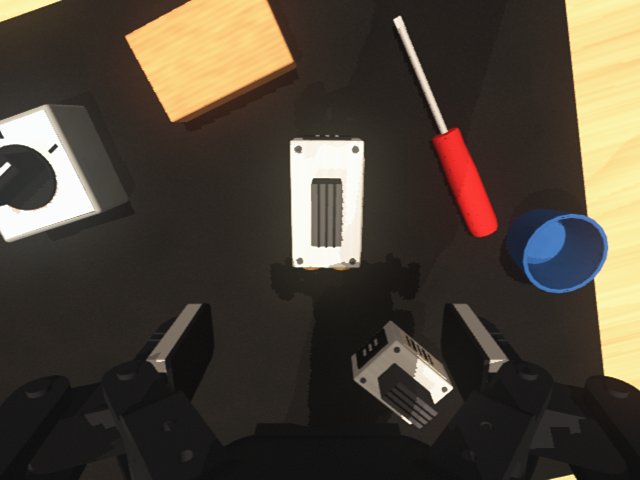

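The wrist view shows mid with its heat sink at px (327,213), the knob pointer swung to the on tick, and short at (400,370). The wrist camera reads about (+1.5,+2.8) mm from the top camera at both tool yaws, so I trust the wrist. Now I grasp mid.

Request:
{"fn": "drive_tool", "kwargs": {
  "series": [
    [[0,-0.001,0.054],[0,0,0.001],-1],
    [[0.001,0,0.054],[0,0,0],-1],
    [[0.001,-0.001,0.054],[0,0,0],-1],
    [[0,0,0.054],[0,0,0],-1],
    [[0,0,0],[0,0,0],-1],
    [[0,0,0],[0,0,0],-1],
    [[0,0,0],[0,0,0],-1]
  ]
}}

```text
clock: 9.65
tcp_pos: [0.5934, -0.3384, 0.0501]
tcp_rot: [180.0, -0.2, -17.0]
ft_force: [0.5, 0.2, 0.9]
opening: 0.0855
grasp_force: 0.0
```

```bash
python3 -c "
from h import *
plan([.5913,-.3367,.046],-16.8,-1,4)"
```

```text
from [ 0.5934 -0.3384  0.0501] [180.   -0.2 -17. ] t 9.65 j [30, 43, -3, 88, 3, 48, -82] F [0.5 0.2 0.9] op 0.0855
[[[-0.0031,-0.0013,0.0051],[0.0001,-0.0006,-0.0004],-1]]
```

Request:
{"fn": "drive_tool", "kwargs": {
  "series": [
    [[-0.002,-0.001,0.005],[0,0,0],-1],
    [[0,0,0],[0,0,0],-1],
    [[0,0,0],[0,0,0],1],
    [[0,0,0],[0,0,0],1],
    [[0,0,0],[0,0,0],1],
    [[0,0,0],[0,0,0],1],
    [[0,0,0],[0,0,0],1],
    [[0,0,0],[0,0,0],1]
  ]
}}

```text
clock: 10.45
tcp_pos: [0.5904, -0.3367, 0.0435]
tcp_rot: [180.0, -0.0, -17.0]
ft_force: [-0.7, -0.8, 1.8]
opening: 0.0231
grasp_force: 59.5
```

Request:
{"fn": "drive_tool", "kwargs": {
  "series": [
    [[0,0,0],[0,0,0],1],
    [[0,0,0],[0,0,0],1],
    [[0,0,-0.01],[0,0,0],1],
    [[0,0,-0.03],[0,0,0],1],
    [[0,0,-0.05],[0,0,0],1],
    [[0,0,-0.05],[0,0,0],1],
    [[0,0,-0.05],[0,0,0],1]
  ]
}}

```text
clock: 11.15
tcp_pos: [0.59, -0.3357, 0.1965]
tcp_rot: [-180.0, 0.1, -17.0]
ft_force: [0.5, -0.3, -3.0]
opening: 0.0233
grasp_force: 59.1
```

```bash
python3 -c "
from h import *
o,p,W=grab('wrist','w4');Z=W[...,2]-o['tcp_pos'][2]
rect(W,(abs(Z+.004)<.008),'case')
plan([.50,.09,.26],167-.01,1,wind=True)"
```

```text
case px [249 159 158 157] c [ 613.7 -342.8] size [61.2 65.9] ang 73.0 z 0.192
case px [283 384  90  27] c [ 545.3 -321.6] size [40.  16.1] ang 73.5 z 0.192
from [ 0.5927 -0.3372  0.2045] [179.9  -0.5 -17. ] t 11.2 j [30, 35, -4, 79, 2, 66, -81] F [ 2.6 -1.1  4.5] op 0.023
[[[-0.012,-0.021,-0.003],[0.0,-0.001,-0.022],1],[[-0.008,-0.022,-0.003],[0.0,0.0,-0.022],1],[[-0.006,-0.023,-0.003],[0.0,0.0,-0.023],1],[[-0.002,-0.024,-0.003],[0.0,0.0,-0.022],1],[[0.001,-0.023,-0.003],[0.001,0.0,-0.022],1],[[0.005,-0.024,-0.003],[0.0,0.0,-0.022],1],[[0.007,-0.022,-0.003],[0.0,0.0,-0.023],1],[[0.011,-0.021,-0.003],[0.0,0.0,-0.022],1]]
[[[0.014,-0.02,-0.003],[0.0,0.0,-0.022],1],[[0.016,-0.017,-0.003],[0.0,0.0,-0.022],1],[[0.018,-0.015,-0.003],[0.0,-0.001,-0.022],1],[[0.021,-0.013,-0.003],[0.0,0.0,-0.023],1],[[0.021,-0.009,-0.003],[0.0,0.0,-0.022],1],[[0.023,-0.006,-0.003],[0.0,0.0,-0.022],1],[[0.024,-0.003,-0.003],[0.0,0.0,-0.022],1],[[0.024,0.0,-0.003],[0.0,0.0,-0.022],1]]
[[[0.023,0.004,-0.003],[0.0,0.0,-0.023],1],[[0.023,0.006,-0.004],[-0.001,0.0,-0.022],1],[[0.021,0.01,-0.003],[0.0,0.0,-0.022],1],[[0.02,0.013,-0.003],[0.0,0.0,-0.022],1],[[0.018,0.016,-0.003],[0.0,0.0,-0.023],1],[[0.016,0.018,-0.003],[0.0,0.0,-0.022],1],[[0.013,0.0197,-0.0026],[0.0003,0.0004,-0.022],1]]
```

View pics/w4.png

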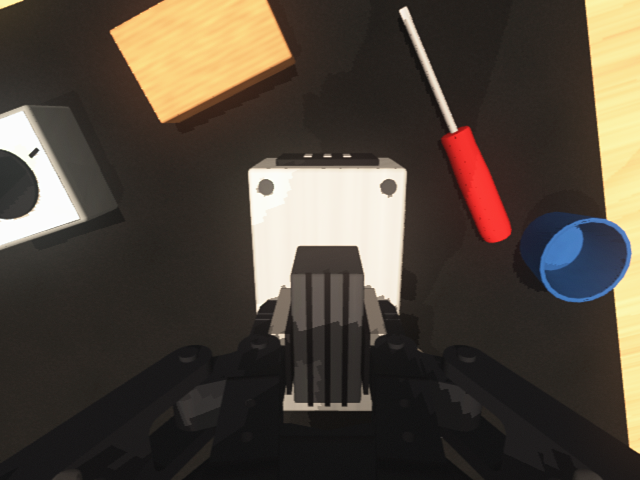

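Mid is held squarely: case edges at px 249 and 407, symmetric about 328. Next I move, without rotating, to a spot in front of the inspection camera to measure the mark with the wrist camera.

```bash
python3 -c "
from h import *
plan([.45,.13,.29],-17,1)"
```

```text
from [ 0.5927 -0.3372  0.2045] [179.9  -0.5 -17. ] t 11.2 j [30, 35, -4, 79, 2, 66, -81] F [ 2.6 -1.1  4.5] op 0.023
[[[-0.031,-0.046,-0.01],[0.0,-0.001,0.0],1],[[-0.031,-0.046,-0.01],[0.0,0.0,0.0],1],[[-0.031,-0.046,-0.01],[0.0,0.0,0.0],1],[[-0.031,-0.046,-0.01],[0.0,0.0,0.0],1],[[-0.031,-0.046,-0.01],[0.0,0.0,0.0],1],[[-0.031,-0.046,-0.009],[0.0,0.0,0.0],1],[[-0.031,-0.046,-0.01],[0.0,0.0,0.0],1],[[-0.031,-0.046,-0.01],[0.0,0.0,0.0],1]]
[[[-0.031,-0.046,-0.01],[0.0,0.0,0.0],1],[[-0.031,-0.046,-0.01],[0.0,0.0,0.0],1],[[-0.0307,-0.0464,-0.0097],[0.0002,-0.0005,0.0001],1]]
```

Request:
{"fn": "drive_tool", "kwargs": {
  "series": [
    [[-0.016,-0.023,-0.01],[0,0,0],1],
    [[-0.031,-0.046,-0.01],[0,0,0],1],
    [[-0.031,-0.046,-0.01],[0,0,0],1],
    [[-0.031,-0.046,-0.01],[0,0,0],1],
    [[-0.031,-0.046,-0.01],[0,0,0],1],
    [[-0.031,-0.046,-0.01],[0,0,0],1],
    [[-0.031,-0.046,-0.01],[0,0,0],1],
    [[-0.031,-0.046,-0.01],[0,0,0],1]
  ]
}}

```text
clock: 12.0
tcp_pos: [0.4914, -0.0161, 0.2595]
tcp_rot: [-180.0, 0.0, -17.0]
ft_force: [1.5, 1.1, -2.0]
opening: 0.0234
grasp_force: 59.3
```

Request:
{"fn": "drive_tool", "kwargs": {
  "series": [
    [[-0.031,-0.046,-0.01],[0,0,0],1],
    [[-0.031,-0.046,-0.01],[0,0,0],1],
    [[-0.031,-0.046,-0.01],[0,0,0],1],
    [[-0.016,-0.023,0],[0,0,0],1],
    [[0,0,0],[0,0,0],1],
    [[0,0,0],[0,0,0],1],
    [[0,0,0],[0,0,0],1],
    [[0,0,0],[0,0,0],1]
  ]
}}

```text
clock: 12.8
tcp_pos: [0.4472, 0.1294, 0.2831]
tcp_rot: [180.0, 0.0, -17.1]
ft_force: [-0.7, 0.4, -2.8]
opening: 0.023
grasp_force: 59.4
```

```bash
python3 - <<'E'
from h import *
for i in range(4): o,p,W=grab('wrist','w5')
print(o['tcp_pos'],o['tcp_rot'],o['joints'].round())
Z=W[...,2];near=(W[...,0]>.5)&(abs(W[...,1]-.1)<.12)
rect(W,near&(Z>.006)&(Z<.016),'base');rect(W,near&(Z>.15),'head')
rect(W,near&(p.min(-1)>190)&(Z<.016)&(Z>0.004),'line')
E
```

```text
[0.44712823 0.12992158 0.28318893] [ 1.79989781e+02  1.19930364e-02 -1.70607491e+01] [ -10.   12.  -12.  104.    3.   64. -130.]
base px [247   0 109  70] c [599.1 109. ] size [100.3  61. ] ang 76.4 z 0.010
base px [192  61  44 105] c [552.9 217.3] size [105.7   1.7] ang 1.8 z 0.011
head px [249 153 102  39] c [503.4 125.6] size [17.6 39.5] ang 15.2 z 0.276
line px [249   0 105  68] c [598.7 109.5] size [98.2 58.6] ang 75.0 z 0.010
```

View pics/w5.png

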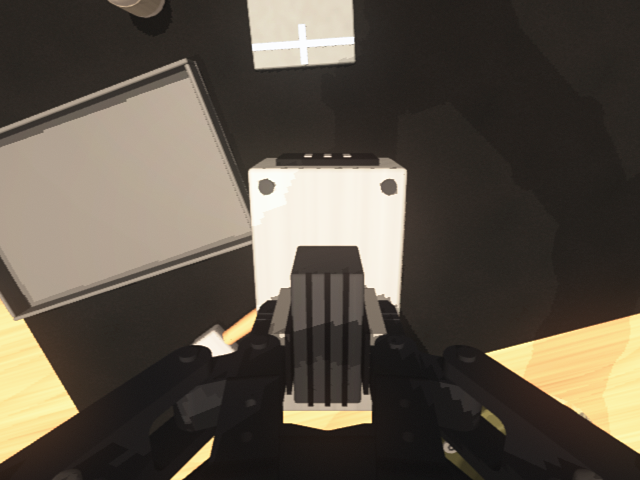

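```bash
python3 - <<'E'
from h import *
f=np.load('w5.npz');p,d=f['p'],f['d'];o=sensors.get_obs();W=cloud('wrist',d,o)
g=p[:68,249:355].min(-1).astype(int);m=np.zeros((480,640),bool)
m[:68,249:355]=g>235;print(m.sum())
v,u=np.nonzero(m);print(u.min(),u.max(),v.min(),v.max())
row=m.copy();row[:, 295:314]=False;row[:36]=False;row[54:]=False
q=W[row];c=np.polyfit(q[:,1],q[:,0],1);print('line dir',np.degrees(np.arctan(c[0])),q.mean(0),q[:,1].min(),q[:,1].max())
col=m.copy();col[:,:296]=False;col[:,312:]=False;col[38:52]=False
q2=W[col];c2=np.polyfit(q2[:,0],q2[:,1],1);print('col',q2.mean(0),np.degrees(np.arctan(c2[0])))
# intersection
y=(q2[:,1].mean());print('cross approx', np.polyval(c,y),y)
b=(W[...,2]>.006)&(W[...,2]<.016)&(W[...,0]>.5)&(abs(W[...,1]-.1)<.1);b[80:]=False
r=cv2.minAreaRect((W[b][:,:2]*1000).astype(np.float32));print(np.round(cv2.boxPoints(r),1),r[2])
E
```

```text
952
252 353 24 63
line dir 13.408403171676351 [0.58917911 0.11201456 0.01084486] 0.06386246380051587 0.15952100874346142
col [0.58915065 0.1119073  0.01242012] -10.28570030121814
cross approx 0.5891535460183064 0.11190730233381227
[[557.7  67.7]
 [617.   53.3]
 [640.5 150.9]
 [581.3 165.2]] 76.39947509765625
```

Line cross measured at (0.589,0.112), with the camera axis at yaw -13.5°. The base edge agrees. Now I plan the socket presentation.

```bash
python3 -c "
from h import *
plan([.5355,.1248,.174],166.5,1,wind=True)"
```

```text
from [0.4471 0.1301 0.2832] [180.   0. -17.] t 13.0 j [-10, 12, -12, 104, 3, 64, -130] F [-0.7  1.  -3.4] op 0.0228
[[[0.005,-0.001,0.006],[0.0,0.0,-0.022],1],[[0.004,-0.001,0.006],[0.0,0.0,-0.022],1],[[0.005,0.001,0.006],[0.0,0.0,-0.023],1],[[0.005,0.001,0.006],[0.0,0.0,-0.022],1],[[0.005,0.001,0.006],[0.0,0.0,-0.022],1],[[0.004,0.002,0.006],[0.0,0.0,-0.022],1],[[0.004,0.003,0.006],[0.0,0.0,-0.022],1],[[0.004,0.003,0.005],[0.0,0.0,-0.022],1]]
[[[0.003,0.004,0.006],[0.0,0.0,-0.023],1],[[0.002,0.004,0.006],[0.0,0.0,-0.022],1],[[0.002,0.004,0.006],[0.0,0.0,-0.022],1],[[0.001,0.005,0.006],[0.0,0.0,-0.022],1],[[0.001,0.005,0.006],[0.0,0.0,-0.022],1],[[0.0,0.004,0.006],[0.0,0.0,-0.022],1],[[-0.001,0.005,0.006],[0.0,0.0,-0.023],1],[[-0.001,0.005,0.006],[0.0,0.0,-0.022],1]]
[[[-0.002,0.004,0.006],[0.0,0.0,-0.022],1],[[-0.003,0.004,0.006],[0.0,0.0,-0.022],1],[[-0.003,0.004,0.006],[0.0,0.0,-0.022],1],[[-0.003,0.003,0.006],[0.0,0.0,-0.022],1],[[-0.004,0.003,0.006],[0.0,0.0,-0.023],1],[[-0.005,0.002,0.006],[0.0,0.0,-0.022],1],[[-0.0043,0.0017,0.0055],[0.0,0.0,-0.0218],1]]
```

Request:
{"fn": "drive_tool", "kwargs": {
  "series": [
    [[0.005,-0.001,0.006],[0.0,0.0,-0.022],1],
    [[0.004,-0.001,0.006],[0.0,0.0,-0.022],1],
    [[0.005,0.001,0.006],[0.0,0.0,-0.023],1],
    [[0.005,0.001,0.006],[0.0,0.0,-0.022],1],
    [[0.005,0.001,0.006],[0.0,0.0,-0.022],1],
    [[0.004,0.002,0.006],[0.0,0.0,-0.022],1],
    [[0.004,0.003,0.006],[0.0,0.0,-0.022],1],
    [[0.004,0.003,0.005],[0.0,0.0,-0.022],1]
  ]
}}

```text
clock: 13.8
tcp_pos: [0.4782, 0.1287, 0.2454]
tcp_rot: [-180.0, 0.0, 47.0]
ft_force: [0.2, 0.5, -3.4]
opening: 0.0229
grasp_force: 59.4
```

Request:
{"fn": "drive_tool", "kwargs": {
  "series": [
    [[0.003,0.004,0.006],[0.0,0.0,-0.023],1],
    [[0.002,0.004,0.006],[0.0,0.0,-0.022],1],
    [[0.002,0.004,0.006],[0.0,0.0,-0.022],1],
    [[0.001,0.005,0.006],[0.0,0.0,-0.022],1],
    [[0.001,0.005,0.006],[0.0,0.0,-0.022],1],
    [[0.0,0.004,0.006],[0.0,0.0,-0.022],1],
    [[-0.001,0.005,0.006],[0.0,0.0,-0.023],1],
    [[-0.001,0.005,0.006],[0.0,0.0,-0.022],1]
  ]
}}

```text
clock: 14.6
tcp_pos: [0.5088, 0.1265, 0.207]
tcp_rot: [-180.0, 0.0, 111.1]
ft_force: [0.2, -0.1, -3.0]
opening: 0.023
grasp_force: 59.4
```

Request:
{"fn": "drive_tool", "kwargs": {
  "series": [
    [[-0.002,0.004,0.006],[0.0,0.0,-0.022],1],
    [[-0.003,0.004,0.006],[0.0,0.0,-0.022],1],
    [[-0.003,0.004,0.006],[0.0,0.0,-0.022],1],
    [[-0.003,0.003,0.006],[0.0,0.0,-0.022],1],
    [[-0.004,0.003,0.006],[0.0,0.0,-0.023],1],
    [[-0.005,0.002,0.006],[0.0,0.0,-0.022],1],
    [[-0.0043,0.0017,0.0055],[0.0,0.0,-0.0218],1],
    [[0,0,0],[0,0,0],1]
  ]
}}

```text
clock: 15.4
tcp_pos: [0.5357, 0.1245, 0.1732]
tcp_rot: [-180.0, -0.1, 166.6]
ft_force: [-0.8, -0.1, -2.5]
opening: 0.0228
grasp_force: 59.3
```

```bash
python3 -c "
from h import *
for i in range(3): read_camera('wrist')
o,p,W=grab('scene','s5');x=cv2.resize(p[270:420,290:440],None,fx=4,fy=4,interpolation=cv2.INTER_CUBIC);cv2.imwrite('pics/s5c.png',x[:,:,::-1])
plan([.5355,.1248,.174],166.5,1,4)"
```

```text
from [0.5353 0.1254 0.1743] [180.    0.  166.4] t 15.6 j [17, 32, -51, 102, 28, 60, 31] F [ 0.1  0.1 -1.8] op 0.023
[[[-0.0004,-0.0007,0.0004],[0.0,0.0,-0.0004],1]]
```

View pics/s5c.png

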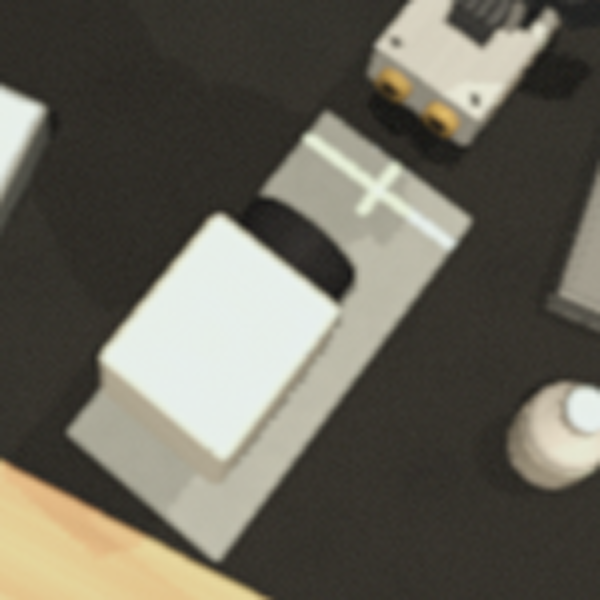

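The crop shows the brass socket end facing the lens, at the line side. I hold it, then turn to the label.

Request:
{"fn": "drive_tool", "kwargs": {
  "series": [
    [[0,0,0],[0,0,0],1],
    [[0,0,0],[0,0,0],1],
    [[0,0,0],[0,0,0],1],
    [[0,0,0],[0,0,0],1],
    [[0,0,0],[0,0,0],1],
    [[0,0,0],[0,0,0],1],
    [[0,0,0],[0,0,0],1],
    [[0,0,0],[0,0,0],1]
  ]
}}

```text
clock: 16.4
tcp_pos: [0.5354, 0.1255, 0.1741]
tcp_rot: [180.0, -0.0, 166.5]
ft_force: [-0.1, -0.9, -2.7]
opening: 0.0226
grasp_force: 59.3
```

Request:
{"fn": "drive_tool", "kwargs": {
  "series": [
    [[0,0,0],[0,0,0],1],
    [[0,0,0],[0,0,0],1],
    [[0,0,0],[0,0,0],1],
    [[0,0,0],[0,0,0],1],
    [[0,0,0],[0,0,0],1],
    [[0,0,0],[0,0,0],1],
    [[0,0,0],[0,0,0],1],
    [[0,0,0],[0,0,0],1]
  ]
}}

```text
clock: 17.2
tcp_pos: [0.5354, 0.1255, 0.1741]
tcp_rot: [180.0, -0.0, 166.6]
ft_force: [0.3, -0.3, -3.6]
opening: 0.0231
grasp_force: 59.3
```

```bash
python3 -c "
from h import *
plan([.5598,.119,.174],76.5,1)"
```

```text
from [0.5354 0.1255 0.1741] [180.   -0.  166.6] t 17.2 j [17, 32, -51, 102, 29, 60, 32] F [ 0.3 -0.3 -3.6] op 0.0231
[[[-0.003,0.0,0.0],[0.0,0.0,0.021],1],[[-0.002,0.0,0.0],[0.0,0.0,0.021],1],[[-0.003,0.001,0.0],[0.0,0.0,0.021],1],[[-0.002,0.001,0.0],[0.0,0.0,0.02],1],[[-0.003,0.001,0.0],[0.0,0.0,0.021],1],[[-0.002,0.002,0.0],[0.0,0.0,0.021],1],[[-0.002,0.001,0.0],[0.0,0.0,0.021],1],[[-0.001,0.002,0.0],[0.0,0.0,0.021],1]]
[[[-0.002,0.003,0.0],[0.0,0.0,0.021],1],[[-0.001,0.002,0.0],[0.0,0.0,0.02],1],[[-0.001,0.002,0.0],[0.0,0.0,0.021],1],[[0.0001,0.003,0.0001],[0.0,0.0,0.0211],1]]
```

Request:
{"fn": "drive_tool", "kwargs": {
  "series": [
    [[-0.003,0.0,0.0],[0.0,0.0,0.021],1],
    [[-0.002,0.0,0.0],[0.0,0.0,0.021],1],
    [[-0.003,0.001,0.0],[0.0,0.0,0.021],1],
    [[-0.002,0.001,0.0],[0.0,0.0,0.02],1],
    [[-0.003,0.001,0.0],[0.0,0.0,0.021],1],
    [[-0.002,0.002,0.0],[0.0,0.0,0.021],1],
    [[-0.002,0.001,0.0],[0.0,0.0,0.021],1],
    [[-0.001,0.002,0.0],[0.0,0.0,0.021],1]
  ]
}}

```text
clock: 18.0
tcp_pos: [0.5513, 0.1213, 0.1741]
tcp_rot: [-180.0, -0.0, 106.1]
ft_force: [-1.1, 0.2, -3.2]
opening: 0.0229
grasp_force: 59.5
```

Request:
{"fn": "drive_tool", "kwargs": {
  "series": [
    [[-0.002,0.003,0.0],[0.0,0.0,0.021],1],
    [[-0.001,0.002,0.0],[0.0,0.0,0.02],1],
    [[-0.001,0.002,0.0],[0.0,0.0,0.021],1],
    [[0.0001,0.003,0.0001],[0.0,0.0,0.0211],1],
    [[0,0,0],[0,0,0],1],
    [[0,0,0],[0,0,0],1],
    [[0,0,0],[0,0,0],1],
    [[0,0,0],[0,0,0],1]
  ]
}}

```text
clock: 18.8
tcp_pos: [0.5597, 0.119, 0.174]
tcp_rot: [-180.0, -0.0, 76.6]
ft_force: [1.0, -0.6, -3.2]
opening: 0.0227
grasp_force: 59.4
```

```bash
python3 -c "
from h import *
o,p,W=grab('scene','s6');x=cv2.resize(p[270:420,290:440],None,fx=4,fy=4,interpolation=cv2.INTER_CUBIC);cv2.imwrite('pics/s6c.png',x[:,:,::-1])
plan([.5598,.119,.174],76.5,1,4)"
```

```text
from [0.5597 0.1189 0.174 ] [-180.    -0.    76.6] t 18.85 j [2, 29, -26, 99, 14, 56, -42] F [ 0.2  0.1 -2.9] op 0.023
[[[0.0001,0.0001,0.0],[0.0,0.0,0.0002],1]]
```

View pics/s6c.png

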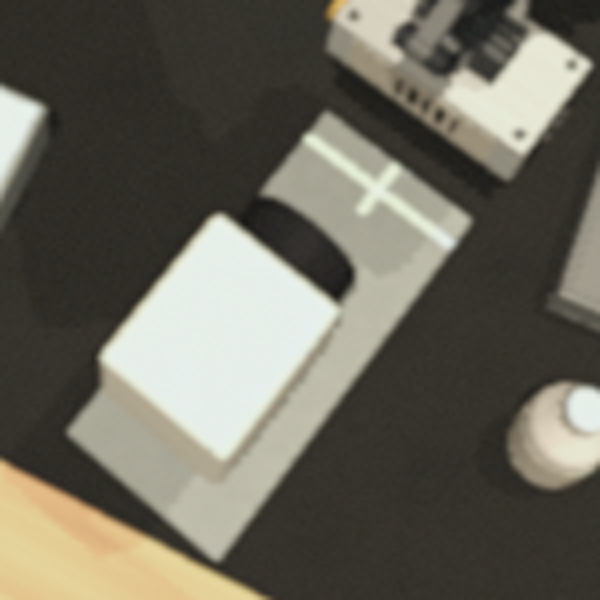

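```bash
python3 -c "
import cv2,numpy as np
p=np.load('w3.npz')['p'];q=np.load('scene0.npz')['p']
a=cv2.resize(p[315:435,345:465],(480,480),interpolation=cv2.INTER_CUBIC)
b=cv2.resize(q[150:270,180:270],(320,427),interpolation=cv2.INTER_CUBIC);b=cv2.copyMakeBorder(b,0,53,0,0,cv2.BORDER_CONSTANT)
cv2.imwrite('pics/lab.png',np.hstack([a,b])[:,:,::-1])"
```

```text
(no output)
```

View pics/lab.png

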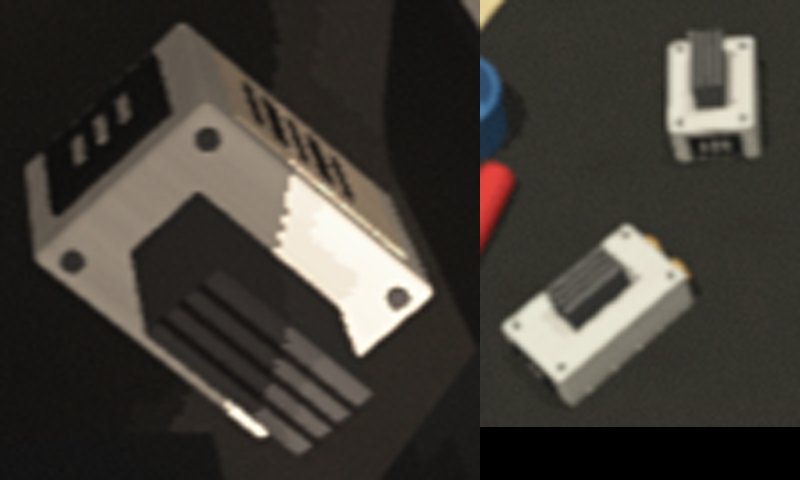

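Request:
{"fn": "drive_tool", "kwargs": {
  "series": [
    [[0,0,0],[0,0,0],1],
    [[0,0,0],[0,0,0],1],
    [[0,0,0],[0,0,0],1],
    [[0,0,0],[0,0,0],1],
    [[0,0,0],[0,0,0],1],
    [[0,0,0],[0,0,0],1],
    [[0,0,0],[0,0,0],1],
    [[0,0,0],[0,0,0],1]
  ]
}}

```text
clock: 19.65
tcp_pos: [0.5598, 0.119, 0.174]
tcp_rot: [-180.0, -0.0, 76.5]
ft_force: [0.0, 1.2, -2.5]
opening: 0.0234
grasp_force: 59.4
```

Short's +y side carries the striped label and the visible -y side of mid is blank, so the label does face the lens. I hold a little more and then turn to the inlet end.

Request:
{"fn": "drive_tool", "kwargs": {
  "series": [
    [[0,0,0],[0,0,0],1],
    [[0,0,0],[0,0,0],1],
    [[0,0,0],[0,0,0],1],
    [[0,0,0],[0,0,0],1],
    [[0,0,0],[0,0,0],1]
  ]
}}

```text
clock: 20.15
tcp_pos: [0.5598, 0.119, 0.174]
tcp_rot: [-180.0, -0.0, 76.5]
ft_force: [0.0, -0.3, -1.6]
opening: 0.0225
grasp_force: 59.4
```

```bash
python3 -c "
from h import *
plan([.5355,.1248,.174],-13.5,1)"
```

```text
from [0.5598 0.119  0.174 ] [-180.    -0.    76.5] t 20.15 j [2, 29, -25, 99, 14, 56, -42] F [ 0.  -0.3 -1.6] op 0.0225
[[[0.0,-0.003,0.0],[0.0,0.0,0.021],1],[[0.0,-0.002,0.0],[0.0,0.0,0.021],1],[[-0.001,-0.003,0.0],[0.0,0.0,0.021],1],[[-0.001,-0.002,0.0],[0.0,0.0,0.02],1],[[-0.001,-0.002,0.0],[0.0,0.0,0.021],1],[[-0.002,-0.002,0.0],[0.0,0.0,0.021],1],[[-0.002,-0.002,0.0],[0.0,0.0,0.021],1],[[-0.002,-0.002,0.0],[0.0,0.0,0.021],1]]
[[[-0.002,-0.001,0.0],[0.0,0.0,0.021],1],[[-0.003,-0.001,0.0],[0.0,0.0,0.02],1],[[-0.002,-0.001,0.0],[0.0,0.0,0.021],1],[[-0.0026,-0.0002,0.0],[0.0,0.0,0.021],1]]
```

Request:
{"fn": "drive_tool", "kwargs": {
  "series": [
    [[0.0,-0.003,0.0],[0.0,0.0,0.021],1],
    [[0.0,-0.002,0.0],[0.0,0.0,0.021],1],
    [[-0.001,-0.003,0.0],[0.0,0.0,0.021],1],
    [[-0.001,-0.002,0.0],[0.0,0.0,0.02],1],
    [[-0.001,-0.002,0.0],[0.0,0.0,0.021],1],
    [[-0.002,-0.002,0.0],[0.0,0.0,0.021],1],
    [[-0.002,-0.002,0.0],[0.0,0.0,0.021],1],
    [[-0.002,-0.002,0.0],[0.0,0.0,0.021],1]
  ]
}}

```text
clock: 20.95
tcp_pos: [0.5433, 0.123, 0.1741]
tcp_rot: [-180.0, -0.0, 16.1]
ft_force: [0.6, 0.2, -2.3]
opening: 0.0233
grasp_force: 59.5
```

Request:
{"fn": "drive_tool", "kwargs": {
  "series": [
    [[-0.002,-0.001,0.0],[0.0,0.0,0.021],1],
    [[-0.003,-0.001,0.0],[0.0,0.0,0.02],1],
    [[-0.002,-0.001,0.0],[0.0,0.0,0.021],1],
    [[-0.0026,-0.0002,0.0],[0.0,0.0,0.021],1],
    [[0,0,0],[0,0,0],1],
    [[0,0,0],[0,0,0],1],
    [[0,0,0],[0,0,0],1],
    [[0,0,0],[0,0,0],1]
  ]
}}

```text
clock: 21.75
tcp_pos: [0.5356, 0.1247, 0.174]
tcp_rot: [-180.0, -0.0, -13.4]
ft_force: [0.3, -0.5, -2.8]
opening: 0.0231
grasp_force: 59.4
```

Request:
{"fn": "drive_tool", "kwargs": {
  "series": [
    [[0,0,0],[0,0,0],1],
    [[0,0,0],[0,0,0],1],
    [[0,0,0],[0,0,0],1],
    [[0,0,0],[0,0,0],1],
    [[0,0,0],[0,0,0],1],
    [[0,0,0],[0,0,0],1],
    [[0,0,0],[0,0,0],1],
    [[0,0,0],[0,0,0],1]
  ]
}}

```text
clock: 22.55
tcp_pos: [0.5355, 0.1248, 0.174]
tcp_rot: [-180.0, -0.0, -13.5]
ft_force: [-0.2, 0.2, -3.0]
opening: 0.0231
grasp_force: 59.4
```

Request:
{"fn": "drive_tool", "kwargs": {
  "series": [
    [[0,0,0],[0,0,0],1],
    [[0,0,0],[0,0,0],1],
    [[0,0,0],[0,0,0],1],
    [[0,0,0],[0,0,0],1],
    [[0,0,0],[0,0,0],1]
  ]
}}

```text
clock: 23.05
tcp_pos: [0.5355, 0.1248, 0.174]
tcp_rot: [-180.0, 0.0, -13.5]
ft_force: [0.4, 0.7, -2.9]
opening: 0.0231
grasp_force: 59.4
```

```bash
python3 -c "
from h import *
o,p,W=grab('top','t7');Z=W[...,2]
ok=(W[...,0]>.3)&(W[...,0]<.9)&(W[...,1]<0)&(W[...,1]>-.6)
rect(W,ok&(Z>.062)&(Z<.1),'top70')
rect(W,ok&(Z>.033)&(Z<.048),'top40')
plan([.509,.44,.16],1.5,1)"
```

```text
top70 px [327 172  19  12] c [ 683.1 -116. ] size [16.8 50.3] ang 23.0 z 0.084
top70 px [415 273  16  19] c [ 398.7 -361.5] size [51.4 23.7] ang 32.0 z 0.070
top40 px [376 152  41  28] c [ 732.1 -287.9] size [ 70.5 110.1] ang 8.1 z 0.036
top40 px [473 237  19  25] c [ 497.7 -533.3] size [67.8 45.3] ang 6.6 z 0.042
top40 px [405 265  32  35] c [ 400. -361.] size [83.2 61. ] ang 30.7 z 0.040
from [0.5355 0.1248 0.174 ] [-180.     0.   -13.5] t 23.1 j [-15, 25, -1, 102, 1, 52, -120] F [-0.2 -0.6 -3.3] op 0.023
[[[-0.018,-0.054,0.003],[0.0,0.0,-0.006],1],[[-0.015,-0.054,0.002],[0.0,0.0,-0.006],1],[[-0.014,-0.055,0.003],[0.0,0.0,-0.006],1],[[-0.012,-0.055,0.002],[0.0,0.0,-0.006],1],[[-0.009,-0.056,0.003],[0.0,0.0,-0.006],1],[[-0.007,-0.056,0.002],[0.0,0.0,-0.006],1],[[-0.0058,-0.0559,0.0025],[0.0,0.0,-0.0056],1]]
```

Request:
{"fn": "drive_tool", "kwargs": {
  "series": [
    [[-0.018,-0.054,0.003],[0.0,0.0,-0.006],1],
    [[-0.015,-0.054,0.002],[0.0,0.0,-0.006],1],
    [[-0.014,-0.055,0.003],[0.0,0.0,-0.006],1],
    [[-0.012,-0.055,0.002],[0.0,0.0,-0.006],1],
    [[-0.009,-0.056,0.003],[0.0,0.0,-0.006],1],
    [[-0.007,-0.056,0.002],[0.0,0.0,-0.006],1],
    [[-0.0058,-0.056,0.0025],[0.0,0.0,-0.0056],1],
    [[0,0,0],[0,0,0],1]
  ]
}}

```text
clock: 23.9
tcp_pos: [0.5046, 0.4488, 0.159]
tcp_rot: [-179.7, 0.2, 2.1]
ft_force: [-1.7, 0.4, -3.3]
opening: 0.0233
grasp_force: 60.0
```

```bash
python3 -c "
from h import *
for i in range(3): o,p,W=grab('wrist','w8')
Z=W[...,2]
rect(W,(Z>.022)&(Z<.036)&(W[...,1]>.15),'rim');rect(W,(abs(Z)<.012)&(W[...,1]>.15)&(W[...,0]<.61),'floor')
plan([.509,.44,.056],1.5,1,4,vmin=4)"
```

```text
rim px [215  85 425 256] c [508.1 377. ] size [189.2 279.5] ang 1.4 z 0.029
rim px [405 169 235 173] c [444.7 265.3] size [106.5 205.2] ang 40.8 z 0.028
floor px [  0  65 640 399] c [526.9 543.9] size [276.8 645. ] ang 29.5 z -0.001
floor px [228  95 412 232] c [507.3 365.7] size [181.6 294.1] ang 1.4 z 0.004
floor px [415 227 225 218] c [363.6 223.3] size [202.7 203. ] ang 32.5 z 0.000
floor px [150 406  25  29] c [303.2 593.6] size [ 8.6 40.1] ang 43.8 z -0.001
floor px [481 406  19  17] c [321.2 288.7] size [13.3 10.4] ang 70.9 z 0.001
floor px [284 411  88  19] c [308.7 436.5] size [22.9 81.9] ang 1.6 z 0.000
floor px [171 436  44  44] c [255.5 562.7] size [12.3 72. ] ang 49.6 z -0.001
floor px [454 461  31  19] c [251.6 294.9] size [36.5 10.4] ang 46.4 z -0.000
from [0.5089 0.4397 0.1595] [179.9   0.    1.5] t 24.05 j [-40, 36, -6, 84, 4, 60, -135] F [ 0.1 -0.4 -2.6] op 0.0232
[[[0.0001,-0.0001,0.0323],[0.0002,0.0001,0.0],1],[[0.0,-0.0001,0.0324],[0.0,0.0,0.0],1],[[0.0,-0.0001,0.0323],[0.0,0.0,0.0],1],[[0.0001,-0.0001,0.0323],[0.0,0.0,0.0],1]]
```

View pics/w8.png

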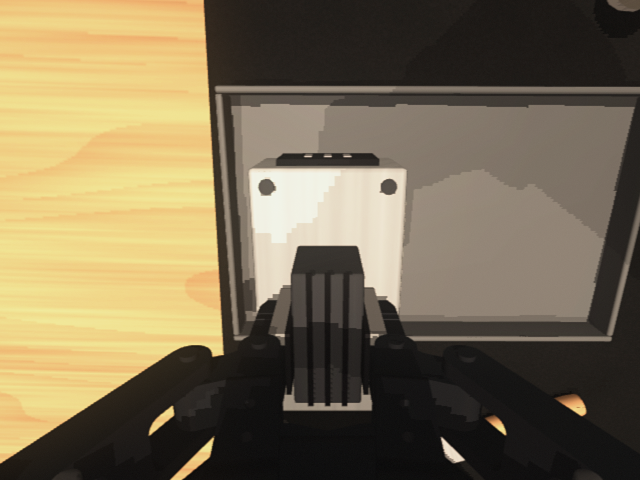

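The module is above the left part of the tray, clear of the walls. I lower it gently.

Request:
{"fn": "drive_tool", "kwargs": {
  "series": [
    [[0,0,0.032],[0,0,0],1],
    [[0,0,0.032],[0,0,0],1],
    [[0,0,0.032],[0,0,0],1],
    [[0,0,0.028],[0,0,0],1],
    [[0,0,0],[0,0,0],1],
    [[0,0,0],[0,0,0],1],
    [[0,0,0.003],[0,0,0],1],
    [[0,0,0.003],[0,0,0],1]
  ]
}}

```text
clock: 24.85
tcp_pos: [0.5099, 0.4404, 0.0576]
tcp_rot: [-179.9, -0.1, 1.5]
ft_force: [-0.1, 0.3, -3.0]
opening: 0.0229
grasp_force: 59.9
```

Request:
{"fn": "drive_tool", "kwargs": {
  "series": [
    [[0,0,0.003],[0,0,0],1],
    [[0,0,0],[0,0,0],1],
    [[0,0,0],[0,0,0],1],
    [[0,0,0],[0,0,0],1]
  ]
}}

```text
clock: 25.25
tcp_pos: [0.509, 0.4402, 0.0538]
tcp_rot: [-180.0, -0.0, 1.5]
ft_force: [0.0, -0.0, -2.5]
opening: 0.0229
grasp_force: 59.9
```

Still about 4–5 mm up, so I step down until the force changes.

Request:
{"fn": "drive_tool", "kwargs": {
  "series": [
    [[0,0,0.002],[0,0,0],1],
    [[0,0,0.002],[0,0,0],1],
    [[0,0,0],[0,0,0],1],
    [[0,0,0],[0,0,0],1]
  ]
}}

```text
clock: 25.65
tcp_pos: [0.5089, 0.44, 0.0503]
tcp_rot: [180.0, 0.0, 1.5]
ft_force: [0.4, 0.2, -3.4]
opening: 0.0229
grasp_force: 59.9
```

Request:
{"fn": "drive_tool", "kwargs": {
  "series": [
    [[0,0,0.0012],[0,0,0],1],
    [[0,0,0],[0,0,0],1],
    [[0,0,0],[0,0,0],1],
    [[0,0,0],[0,0,0],1]
  ]
}}

```text
clock: 26.05
tcp_pos: [0.509, 0.4401, 0.0495]
tcp_rot: [-180.0, -0.0, 1.5]
ft_force: [0.6, 0.4, -1.7]
opening: 0.0226
grasp_force: 59.9
```

Request:
{"fn": "drive_tool", "kwargs": {
  "series": [
    [[0,0,0.0008],[0,0,0],1],
    [[0,0,0],[0,0,0],1],
    [[0,0,0],[0,0,0],1],
    [[0,0,0],[0,0,0],1]
  ]
}}

```text
clock: 26.45
tcp_pos: [0.509, 0.4401, 0.0489]
tcp_rot: [-180.0, -0.0, 1.5]
ft_force: [-0.9, 0.1, -1.9]
opening: 0.0228
grasp_force: 59.9
```

Request:
{"fn": "drive_tool", "kwargs": {
  "series": [
    [[0,0,0.001],[0,0,0],1],
    [[0,0,0],[0,0,0],1],
    [[0,0,0],[0,0,0],1]
  ]
}}

```text
clock: 26.75
tcp_pos: [0.509, 0.4401, 0.0485]
tcp_rot: [-180.0, -0.0, 1.5]
ft_force: [-1.8, -2.0, 2.2]
opening: 0.0234
grasp_force: 60.7
```

Request:
{"fn": "drive_tool", "kwargs": {
  "series": [
    [[0,0,0.0005],[0,0,0],1],
    [[0,0,0],[0,0,0],1],
    [[0,0,0],[0,0,0],1]
  ]
}}

```text
clock: 27.05
tcp_pos: [0.5091, 0.4401, 0.0485]
tcp_rot: [-180.0, -0.0, 1.5]
ft_force: [-2.1, -1.3, 6.6]
opening: 0.0231
grasp_force: 61.4
```

Contact: the force went from -3 to +6.6 N. I release and retreat.

Request:
{"fn": "drive_tool", "kwargs": {
  "series": [
    [[0,0,0],[0,0,0],-1],
    [[0,0,0],[0,0,0],-1],
    [[0,0,0],[0,0,0],-1],
    [[0,0,0],[0,0,0],-1],
    [[0,0,0],[0,0,0],-1],
    [[0,0,-0.03],[0,0,0],-1],
    [[0,0,-0.05],[0,0,0],-1],
    [[0,0,-0.05],[0,0,0],-1]
  ]
}}

```text
clock: 27.85
tcp_pos: [0.5086, 0.4397, 0.1521]
tcp_rot: [179.9, 0.1, 1.5]
ft_force: [0.4, 0.3, 0.1]
opening: 0.0852
grasp_force: 0.0
```

Request:
{"fn": "drive_tool", "kwargs": {
  "series": [
    [[0,0,-0.05],[0,0,0],-1],
    [[0,0,-0.05],[0,0,0],-1],
    [[0,0,0],[0,0,0],-1]
  ]
}}

```text
clock: 28.15
tcp_pos: [0.511, 0.442, 0.2384]
tcp_rot: [-179.6, -0.5, 1.5]
ft_force: [0.1, 0.6, -0.8]
opening: 0.0855
grasp_force: 0.0
```

```bash
python3 -c "
from h import *
o,p,W=grab('top','t9');Z=W[...,2]
ok=(W[...,0]>.3)&(W[...,0]<.9)&(abs(W[...,1])<.6)
rect(W,ok&(Z>.062)&(Z<.1),'top70')
rect(W,ok&(Z>.033)&(Z<.048),'top40')
o,p,W=grab('wrist','w9');Z=W[...,2]
rect(W,(W[...,1]>.2)&(Z>.066)&(Z<.085),'w75');rect(W,(W[...,1]>.2)&(Z>.038)&(Z<.053),'w45')
plan([.401,-.3585,.22],31.4,-1)"
```

```text
top70 px [202 172  14  14] c [673.4 237.5] size [31.8 36.8] ang 54.2 z 0.072
top70 px [327 172  19  12] c [ 683.2 -116.1] size [16.6 50.2] ang 22.7 z 0.083
top70 px [129 226  11  19] c [508.3 436.2] size [50.5 27. ] ang 1.8 z 0.074
top70 px [415 273  16  19] c [ 399.1 -361.3] size [50.6 24.6] ang 31.4 z 0.070
top40 px [376 152  41  28] c [ 732.2 -288. ] size [ 70.6 109.4] ang 8.9 z 0.036
top40 px [344 176   8  18] c [ 669.9 -150.5] size [48.7 20.2] ang 1.0 z 0.046
top40 px [126 217  24  42] c [505.1 436.2] size [115.8  64. ] ang 1.0 z 0.044
top40 px [478 237  13  25] c [ 497.9 -541.1] size [67.5 27.6] ang 9.1 z 0.041
top40 px [405 265  32  35] c [ 398.7 -361.5] size [86.3 61.9] ang 31.3 z 0.041
w75 px [599   0  38  14] c [663.8 243.4] size [ 8.1 25.5] ang 0.6 z 0.069
w75 px [315 182  31  64] c [509.8 440.6] size [51.1 23.9] ang 1.2 z 0.074
w45 px [565   0  42  31] c [661.3 251.6] size [35.6 10.3] ang 60.4 z 0.045
w45 px [294 139  72 127] c [510.8 440.2] size [112.1  60.9] ang 1.5 z 0.044
from [0.5092 0.4403 0.2327] [-1.799e+02 -1.000e-01  1.500e+00] t 28.25 j [-39, 33, -6, 78, 4, 69, -135] F [ 0.2 -0.4 -1.2] op 0.0854
[[[-0.009,0.055,0.001],[0.0,0.0,-0.005],-1],[[-0.011,0.055,0.001],[0.0,0.0,-0.004],-1],[[-0.012,0.055,0.0],[0.0,0.0,-0.005],-1],[[-0.014,0.054,0.001],[0.0,0.0,-0.004],-1],[[-0.015,0.054,0.001],[0.0,0.0,-0.005],-1],[[-0.016,0.053,0.001],[0.0,0.0,-0.005],-1],[[-0.019,0.053,0.0],[0.0,0.0,-0.004],-1],[[-0.02,0.053,0.001],[0.0,0.0,-0.005],-1]]
[[[-0.021,0.051,0.001],[0.0,0.0,-0.005],-1],[[-0.023,0.051,0.001],[0.0,0.0,-0.004],-1],[[-0.025,0.051,0.001],[0.0,0.0,-0.005],-1],[[-0.026,0.049,0.0],[0.0,0.0,-0.004],-1],[[-0.027,0.049,0.001],[0.0,0.0,-0.005],-1],[[-0.028,0.048,0.001],[0.0,0.0,-0.005],-1],[[-0.031,0.048,0.001],[0.0,0.0,-0.004],-1],[[-0.031,0.046,0.001],[0.0,0.0,-0.005],-1]]
[[[-0.033,0.045,0.0],[0.0,0.0,-0.004],-1],[[-0.0337,0.0449,0.0011],[-0.0001,-0.0004,-0.0051],-1]]
```

Mid stands flat in the tray (case top at 0.044). On to short.

Request:
{"fn": "drive_tool", "kwargs": {
  "series": [
    [[-0.009,0.055,0.001],[0.0,0.0,-0.005],-1],
    [[-0.011,0.055,0.001],[0.0,0.0,-0.004],-1],
    [[-0.012,0.055,0.0],[0.0,0.0,-0.005],-1],
    [[-0.014,0.054,0.001],[0.0,0.0,-0.004],-1],
    [[-0.015,0.054,0.001],[0.0,0.0,-0.005],-1],
    [[-0.016,0.053,0.001],[0.0,0.0,-0.005],-1],
    [[-0.019,0.053,0.0],[0.0,0.0,-0.004],-1],
    [[-0.02,0.053,0.001],[0.0,0.0,-0.005],-1]
  ]
}}

```text
clock: 29.05
tcp_pos: [0.4594, 0.0828, 0.2255]
tcp_rot: [-180.0, 0.1, 14.9]
ft_force: [0.7, 0.5, -0.2]
opening: 0.0854
grasp_force: 0.0
```

Request:
{"fn": "drive_tool", "kwargs": {
  "series": [
    [[-0.021,0.051,0.001],[0.0,0.0,-0.005],-1],
    [[-0.023,0.051,0.001],[0.0,0.0,-0.004],-1],
    [[-0.025,0.051,0.001],[0.0,0.0,-0.005],-1],
    [[-0.026,0.049,0.0],[0.0,0.0,-0.004],-1],
    [[-0.027,0.049,0.001],[0.0,0.0,-0.005],-1],
    [[-0.028,0.048,0.001],[0.0,0.0,-0.005],-1],
    [[-0.031,0.048,0.001],[0.0,0.0,-0.004],-1],
    [[-0.031,0.046,0.001],[0.0,0.0,-0.005],-1]
  ]
}}

```text
clock: 29.85
tcp_pos: [0.4113, -0.2715, 0.2199]
tcp_rot: [-179.9, 0.1, 28.2]
ft_force: [1.1, 0.1, 0.9]
opening: 0.0854
grasp_force: 0.0
```

Request:
{"fn": "drive_tool", "kwargs": {
  "series": [
    [[-0.033,0.045,0.0],[0.0,0.0,-0.004],-1],
    [[-0.034,0.045,0.001],[0,0,-0.005],-1],
    [[0,0,0],[0,0,0],-1],
    [[0,0,0],[0,0,0],-1],
    [[0,0,0],[0,0,0],-1],
    [[0,0,0],[0,0,0],-1]
  ]
}}

```text
clock: 30.45
tcp_pos: [0.4009, -0.3573, 0.2201]
tcp_rot: [-179.9, -0.0, 31.5]
ft_force: [0.4, -0.7, 0.5]
opening: 0.0853
grasp_force: 0.0
```

```bash
python3 - <<'E'
from h import *
for i in range(3): o,p,W=grab("wrist","w10");Z=W[...,2]
rect(W,(Z>.062)&(Z<.078),"70"); rect(W,(Z>.033)&(Z<.048),"40")
plan([.401,-.3585,.046],31.4,-1,4)
E
```

```text
70 px [314 184  31  66] c [ 400.5 -358.6] size [50.8 23.6] ang 31.1 z 0.069
40 px [293 158  73  96] c [ 401.6 -358.3] size [82.5 60.7] ang 31.3 z 0.039
40 px [507 171  54  72] c [ 492.2 -495. ] size [64.  21.7] ang 9.6 z 0.041
40 px [523 176  73  76] c [ 497.7 -529.5] size [64.4 45.7] ang 6.2 z 0.041
from [ 0.4009 -0.358   0.2205] [-180.    -0.    31.5] t 30.6 j [38, 22, 2, 100, -1, 58, -19] F [ 0.6  1.  -0.9] op 0.0854
[[[-0.0001,0.0002,0.0545],[0.0,0.0,0.0],-1],[[-0.0001,0.0001,0.0546],[0.0,0.0,0.0001],-1],[[0.0,0.0002,0.0545],[0.0,0.0,0.0],-1],[[-0.0001,0.0001,0.0545],[0.0,0.0,0.0001],-1]]
```

Request:
{"fn": "drive_tool", "kwargs": {
  "series": [
    [[0,0.0002,0.055],[0,0,0],-1],
    [[0,0.0002,0.055],[0,0,0],-1],
    [[0,0.0002,0.055],[0,0,0],-1],
    [[0,0,0.053],[0,0,0],-1],
    [[0,0,0],[0,0,0],-1],
    [[0,0,0],[0,0,0],-1],
    [[0,0,0],[0,0,0],-1],
    [[0,0,0],[0,0,0],-1]
  ]
}}

```text
clock: 31.4
tcp_pos: [0.402, -0.3603, 0.0484]
tcp_rot: [179.8, -0.1, 31.4]
ft_force: [0.6, -0.3, 1.1]
opening: 0.0858
grasp_force: 0.0
```

Request:
{"fn": "drive_tool", "kwargs": {
  "series": [
    [[0,0,0],[0,0,0],-1],
    [[0,0,0],[0,0,0],-1]
  ]
}}

```text
clock: 31.6
tcp_pos: [0.4012, -0.3598, 0.0471]
tcp_rot: [179.9, -0.0, 31.4]
ft_force: [-0.2, 0.9, 0.3]
opening: 0.0852
grasp_force: 0.0
```

Request:
{"fn": "drive_tool", "kwargs": {
  "series": [
    [[0,-0.001,0.001],[0,0,0],-1],
    [[0,0,0],[0,0,0],1],
    [[0,0,0],[0,0,0],1],
    [[0,0,0],[0,0,0],1],
    [[0,0,0],[0,0,0],1],
    [[0,0,0],[0,0,0],1],
    [[0,0,0],[0,0,0],1],
    [[0,0,0],[0,0,0],1]
  ]
}}

```text
clock: 32.4
tcp_pos: [0.4003, -0.3588, 0.0453]
tcp_rot: [180.0, -0.0, 31.4]
ft_force: [-0.3, -0.2, 1.3]
opening: 0.023
grasp_force: 59.4
```

Request:
{"fn": "drive_tool", "kwargs": {
  "series": [
    [[0,0,0],[0,0,0],1],
    [[0,0,0],[0,0,0],1]
  ]
}}

```text
clock: 32.6
tcp_pos: [0.4003, -0.3587, 0.0452]
tcp_rot: [180.0, -0.0, 31.4]
ft_force: [-0.3, -0.6, 0.8]
opening: 0.0227
grasp_force: 59.4
```

Request:
{"fn": "drive_tool", "kwargs": {
  "series": [
    [[0,0,-0.01],[0,0,0],1],
    [[0,0,-0.03],[0,0,0],1],
    [[0,0,-0.05],[0,0,0],1],
    [[0,0,-0.05],[0,0,0],1],
    [[0,0,-0.05],[0,0,0],1],
    [[0,0,-0.02],[0,0,0],1],
    [[0,0,0],[0,0,0],1],
    [[0,0,0],[0,0,0],1]
  ]
}}

```text
clock: 33.4
tcp_pos: [0.3998, -0.3582, 0.2127]
tcp_rot: [-179.9, 0.0, 31.4]
ft_force: [0.2, 0.4, -2.3]
opening: 0.0229
grasp_force: 59.4
```

```bash
python3 - <<'E'
from h import *
for i in range(3): o,p,W=grab('wrist','w11')
Z=W[...,2]-o['tcp_pos'][2]
m=(abs(Z+.004)<.006);m[320:]=False
q=(R.from_euler("xyz",o["tcp_rot"],degrees=True).inv().apply(W[m]-o["tcp_pos"]))
print("far end tool x",np.percentile(q[:,0],[98,99.5,100]),"y",np.percentile(q[:,1],[0.5,99.5]),"z",np.median(q[:,2]))
# socket: centre = mark-.04e
plan([.5501,.1213,.174],166.5,1,wind=True)
E
```

```text
far end tool x [0.04006308 0.04027725 0.04052837] y [-0.03043581  0.02880024] z 0.00580733282003947
from [ 0.3996 -0.358   0.2116] [-1.798e+02  1.000e-01  3.140e+01] t 33.55 j [38, 22, 2, 101, -1, 57, -19] F [ 0.6  0.6 -1.9] op 0.023
[[[0.028,-0.024,0.003],[0.0,0.0,-0.022],1],[[0.031,-0.021,0.003],[-0.001,0.0,-0.022],1],[[0.033,-0.015,0.002],[0.0,0.0,-0.022],1],[[0.035,-0.012,0.003],[0.0,0.0,-0.022],1],[[0.037,-0.006,0.003],[0.0,0.0,-0.022],1],[[0.037,-0.001,0.002],[0.0,0.0,-0.022],1],[[0.036,0.004,0.003],[0.0,0.0,-0.023],1],[[0.036,0.01,0.003],[0.0,0.0,-0.022],1]]
[[[0.034,0.014,0.002],[0.0,0.0,-0.022],1],[[0.032,0.019,0.003],[0.0,0.0,-0.022],1],[[0.029,0.023,0.003],[0.0,0.0,-0.022],1],[[0.026,0.026,0.003],[0.0,0.0,-0.022],1],[[0.021,0.03,0.002],[0.0,0.0,-0.022],1],[[0.018,0.033,0.003],[0.0,0.0,-0.022],1],[[0.012,0.035,0.003],[0.0,0.0,-0.022],1],[[0.008,0.036,0.002],[0.0,0.0,-0.022],1]]
[[[0.0026,0.0365,0.0031],[-0.0003,0.0004,-0.0223],1]]
```

Request:
{"fn": "drive_tool", "kwargs": {
  "series": [
    [[0.028,-0.024,0.003],[0.0,0.0,-0.022],1],
    [[0.031,-0.021,0.003],[-0.001,0.0,-0.022],1],
    [[0.033,-0.015,0.002],[0.0,0.0,-0.022],1],
    [[0.035,-0.012,0.003],[0.0,0.0,-0.022],1],
    [[0.037,-0.006,0.003],[0.0,0.0,-0.022],1],
    [[0.037,-0.001,0.002],[0.0,0.0,-0.022],1],
    [[0.036,0.004,0.003],[0.0,0.0,-0.023],1],
    [[0.036,0.01,0.003],[0.0,0.0,-0.022],1]
  ]
}}

```text
clock: 34.35
tcp_pos: [0.471, -0.132, 0.1938]
tcp_rot: [179.9, 0.2, 95.4]
ft_force: [1.6, 0.5, -2.3]
opening: 0.0228
grasp_force: 59.4
```

Request:
{"fn": "drive_tool", "kwargs": {
  "series": [
    [[0.034,0.014,0.002],[0.0,0.0,-0.022],1],
    [[0.032,0.019,0.003],[0.0,0.0,-0.022],1],
    [[0.029,0.023,0.003],[0.0,0.0,-0.022],1],
    [[0.026,0.026,0.003],[0.0,0.0,-0.022],1],
    [[0.021,0.03,0.002],[0.0,0.0,-0.022],1],
    [[0.018,0.033,0.003],[0.0,0.0,-0.022],1],
    [[0.012,0.035,0.003],[0.0,0.0,-0.022],1],
    [[0.008,0.036,0.002],[0.0,0.0,-0.022],1]
  ]
}}

```text
clock: 35.15
tcp_pos: [0.5418, 0.0935, 0.1761]
tcp_rot: [-179.8, 0.2, 158.8]
ft_force: [0.8, -0.0, -1.8]
opening: 0.0232
grasp_force: 59.4
```

Request:
{"fn": "drive_tool", "kwargs": {
  "series": [
    [[0.0026,0.0365,0.002],[-0.0003,0.0004,-0.0223],1],
    [[0,0,0],[0,0,0],1],
    [[0,0,0],[0,0,0],1],
    [[0,0,0],[0,0,0],1],
    [[0,0,0],[0,0,0],1],
    [[0,0,0],[0,0,0],1],
    [[0,0,0],[0,0,0],1]
  ]
}}

```text
clock: 35.85
tcp_pos: [0.551, 0.1199, 0.176]
tcp_rot: [-179.9, 0.2, 166.4]
ft_force: [-0.6, 0.4, -2.1]
opening: 0.023
grasp_force: 59.5
```

```bash
python3 -c "
from h import *
plan([.5501,.1213,.175],166.5,1,4)"
```

```text
from [0.551  0.1199 0.176 ] [-179.9    0.2  166.4] t 35.85 j [9, 29, -36, 100, 21, 57, 41] F [-0.6  0.4 -2.1] op 0.023
[[[0.0015,0.0014,0.0013],[-0.0003,0.0005,-0.0002],1]]
```

Request:
{"fn": "drive_tool", "kwargs": {
  "series": [
    [[0.001,0.001,0.001],[-0.0002,0.0004,0],1],
    [[0,0,0],[0,0,0],1],
    [[0,0,0],[0,0,0],1],
    [[0,0,0],[0,0,0],1],
    [[0,0,0],[0,0,0],1],
    [[0,0,0],[0,0,0],1],
    [[0,0,0],[0,0,0],1],
    [[0,0,0],[0,0,0],1]
  ]
}}

```text
clock: 36.65
tcp_pos: [0.5504, 0.1215, 0.175]
tcp_rot: [-180.0, 0.0, 166.5]
ft_force: [0.9, 0.6, -1.8]
opening: 0.0228
grasp_force: 59.6
```

Request:
{"fn": "drive_tool", "kwargs": {
  "series": [
    [[0,0,0],[0,0,0],1],
    [[0,0,0],[0,0,0],1],
    [[0,0,0],[0,0,0],1],
    [[0,0,0],[0,0,0],1],
    [[0,0,0],[0,0,0],1],
    [[0,0,0],[0,0,0],1],
    [[0,0,0],[0,0,0],1],
    [[0,0,0],[0,0,0],1]
  ]
}}

```text
clock: 37.45
tcp_pos: [0.5504, 0.1215, 0.1751]
tcp_rot: [-180.0, 0.0, 166.5]
ft_force: [0.3, -0.4, -1.5]
opening: 0.0229
grasp_force: 59.6
```

Request:
{"fn": "drive_tool", "kwargs": {
  "series": [
    [[0,0,0],[0,0,0],1],
    [[0,0,0],[0,0,0],1],
    [[0,0,0],[0,0,0],1],
    [[0,0,0],[0,0,0],1]
  ]
}}

```text
clock: 37.85
tcp_pos: [0.5504, 0.1215, 0.1751]
tcp_rot: [-180.0, 0.0, 166.5]
ft_force: [0.1, -0.7, -2.6]
opening: 0.0227
grasp_force: 59.6
```

```bash
python3 -c "
from h import *
plan([.5598,.119,.175],76.5,1)"
```

```text
from [0.5504 0.1215 0.1751] [-180.     0.   166.5] t 37.85 j [9, 30, -36, 100, 20, 57, 41] F [ 0.1 -0.7 -2.6] op 0.0227
[[[-0.001,0.0,0.0],[0.0,0.0,0.021],1],[[-0.001,0.0,0.0],[0.0,0.0,0.021],1],[[-0.001,0.0,0.0],[0.0,0.0,0.02],1],[[-0.001,0.001,0.0],[0.0,0.0,0.021],1],[[-0.001,0.0,0.0],[0.0,0.0,0.021],1],[[-0.001,0.001,0.0],[0.0,0.0,0.021],1],[[0.0,0.0,0.0],[0.0,0.0,0.021],1],[[-0.001,0.001,0.0],[0.0,0.0,0.021],1]]
[[[0.0,0.001,0.0],[0.0,0.0,0.02],1],[[-0.001,0.001,0.0],[0.0,0.0,0.021],1],[[0.0,0.001,0.0],[0.0,0.0,0.021],1],[[-0.0003,0.0011,0.0001],[0.0001,0.0,0.0209],1]]
```

Request:
{"fn": "drive_tool", "kwargs": {
  "series": [
    [[-0.001,0.0,0.0],[0.0,0.0,0.021],1],
    [[-0.001,0.0,0.0],[0.0,0.0,0.021],1],
    [[-0.001,0.0,0.0],[0.0,0.0,0.02],1],
    [[-0.001,0.001,0.0],[0.0,0.0,0.021],1],
    [[-0.001,0.0,0.0],[0.0,0.0,0.021],1],
    [[-0.001,0.001,0.0],[0.0,0.0,0.021],1],
    [[0.0,0.0,0.0],[0.0,0.0,0.021],1],
    [[-0.001,0.001,0.0],[0.0,0.0,0.021],1]
  ]
}}

```text
clock: 38.65
tcp_pos: [0.5564, 0.1199, 0.1751]
tcp_rot: [180.0, 0.0, 106.1]
ft_force: [-1.3, -0.6, -2.5]
opening: 0.023
grasp_force: 59.5
```

Request:
{"fn": "drive_tool", "kwargs": {
  "series": [
    [[0.0,0.001,0.0],[0.0,0.0,0.02],1],
    [[-0.001,0.001,0.0],[0.0,0.0,0.021],1],
    [[0.0,0.001,0.0],[0.0,0.0,0.021],1],
    [[0,0.001,0],[0,0,0.021],1],
    [[0,0,0],[0,0,0],1],
    [[0,0,0],[0,0,0],1],
    [[0,0,0],[0,0,0],1],
    [[0,0,0],[0,0,0],1]
  ]
}}

```text
clock: 39.45
tcp_pos: [0.5597, 0.1192, 0.175]
tcp_rot: [180.0, 0.0, 76.6]
ft_force: [-0.1, -1.1, -2.0]
opening: 0.023
grasp_force: 59.5
```

Request:
{"fn": "drive_tool", "kwargs": {
  "series": [
    [[0,0,0],[0,0,0],1],
    [[0,0,0],[0,0,0],1],
    [[0,0,0],[0,0,0],1],
    [[0,0,0],[0,0,0],1],
    [[0,0,0],[0,0,0],1],
    [[0,0,0],[0,0,0],1],
    [[0,0,0],[0,0,0],1],
    [[0,0,0],[0,0,0],1]
  ]
}}

```text
clock: 40.25
tcp_pos: [0.5598, 0.1192, 0.1751]
tcp_rot: [180.0, 0.0, 76.5]
ft_force: [0.1, 0.4, -2.0]
opening: 0.0229
grasp_force: 59.5
```

Request:
{"fn": "drive_tool", "kwargs": {
  "series": [
    [[0,0,0],[0,0,0],1],
    [[0,0,0],[0,0,0],1],
    [[0,0,0],[0,0,0],1],
    [[0,0,0],[0,0,0],1],
    [[0,0,0],[0,0,0],1],
    [[0,0,0],[0,0,0],1]
  ]
}}

```text
clock: 40.85
tcp_pos: [0.5598, 0.1193, 0.1751]
tcp_rot: [180.0, 0.0, 76.5]
ft_force: [1.1, -0.9, -1.6]
opening: 0.023
grasp_force: 59.5
```

```bash
python3 -c "
from h import *
plan([.5501,.1213,.175],-13.5,1)"
```

```text
from [0.5598 0.1193 0.1751] [180.    0.   76.5] t 40.85 j [-7, 27, -12, 99, 7, 55, -35] F [ 1.1 -0.9 -1.6] op 0.023
[[[0.0,-0.001,0.0],[0.0,0.0,0.021],1],[[0.0,-0.001,0.0],[0.0,0.0,0.021],1],[[-0.001,-0.001,0.0],[0.0,0.0,0.02],1],[[0.0,-0.001,0.0],[0.0,0.0,0.021],1],[[0.0,-0.001,0.0],[0.0,0.0,0.021],1],[[-0.001,-0.001,0.0],[0.0,0.0,0.021],1],[[-0.001,0.0,0.0],[0.0,0.0,0.021],1],[[-0.001,-0.001,0.0],[0.0,0.0,0.021],1]]
[[[-0.001,0.0,0.0],[0.0,0.0,0.02],1],[[-0.001,-0.001,0.0],[0.0,0.0,0.021],1],[[-0.001,0.0,0.0],[0.0,0.0,0.021],1],[[-0.0007,-0.0004,0.0001],[0.0,-0.0001,0.0209],1]]
```

Request:
{"fn": "drive_tool", "kwargs": {
  "series": [
    [[0.0,-0.001,0.0],[0.0,0.0,0.021],1],
    [[0.0,-0.001,0.0],[0.0,0.0,0.021],1],
    [[-0.001,-0.001,0.0],[0.0,0.0,0.02],1],
    [[0.0,-0.001,0.0],[0.0,0.0,0.021],1],
    [[0.0,-0.001,0.0],[0.0,0.0,0.021],1],
    [[-0.001,-0.001,0.0],[0.0,0.0,0.021],1],
    [[-0.001,0.0,0.0],[0.0,0.0,0.021],1],
    [[-0.001,-0.001,0.0],[0.0,0.0,0.021],1]
  ]
}}

```text
clock: 41.65
tcp_pos: [0.553, 0.1205, 0.1751]
tcp_rot: [180.0, -0.0, 16.0]
ft_force: [0.1, -0.2, -2.0]
opening: 0.0228
grasp_force: 59.5
```

Request:
{"fn": "drive_tool", "kwargs": {
  "series": [
    [[-0.001,0.0,0.0],[0.0,0.0,0.02],1],
    [[-0.001,-0.001,0.0],[0.0,0.0,0.021],1],
    [[-0.001,0.0,0.0],[0.0,0.0,0.021],1],
    [[-0.0007,-0.0004,0],[0,0,0.021],1],
    [[0,0,0],[0,0,0],1],
    [[0,0,0],[0,0,0],1],
    [[0,0,0],[0,0,0],1],
    [[0,0,0],[0,0,0],1]
  ]
}}

```text
clock: 42.45
tcp_pos: [0.5501, 0.1212, 0.1751]
tcp_rot: [-180.0, -0.0, -13.4]
ft_force: [0.2, -0.5, -1.5]
opening: 0.0233
grasp_force: 59.5
```

Request:
{"fn": "drive_tool", "kwargs": {
  "series": [
    [[0,0,0],[0,0,0],1],
    [[0,0,0],[0,0,0],1],
    [[0,0,0],[0,0,0],1],
    [[0,0,0],[0,0,0],1],
    [[0,0,0],[0,0,0],1],
    [[0,0,0],[0,0,0],1],
    [[0,0,0],[0,0,0],1],
    [[0,0,0],[0,0,0],1]
  ]
}}

```text
clock: 43.25
tcp_pos: [0.55, 0.1213, 0.1751]
tcp_rot: [180.0, -0.0, -13.5]
ft_force: [0.2, -0.0, -1.5]
opening: 0.0227
grasp_force: 59.5
```

Request:
{"fn": "drive_tool", "kwargs": {
  "series": [
    [[0,0,0],[0,0,0],1],
    [[0,0,0],[0,0,0],1],
    [[0,0,0],[0,0,0],1],
    [[0,0,0],[0,0,0],1],
    [[0,0,0],[0,0,0],1],
    [[0,0,0],[0,0,0],1]
  ]
}}

```text
clock: 43.85
tcp_pos: [0.5501, 0.1213, 0.175]
tcp_rot: [180.0, -0.0, -13.5]
ft_force: [-0.5, 0.1, -2.0]
opening: 0.0229
grasp_force: 59.5
```

```bash
python3 -c "
from h import *
o,p,W=grab('top','t12');Z=W[...,2]
ok=(W[...,0]>.3)&(W[...,0]<.9)&(W[...,1]>.2)
rect(W,ok&(Z>.066)&(Z<.08),'top70')
plan([.508,.30,.16],1.5,1)"
```

```text
top70 px [129 226  10  19] c [508.2 436.9] size [50.9 26.8] ang 1.3 z 0.075
from [0.5501 0.1213 0.1751] [180.   -0.  -13.5] t 43.9 j [-23, 27, 13, 100, -7, 53, -111] F [ 0.   0.2 -1.6] op 0.023
[[[-0.021,-0.041,0.004],[0.0,0.0,-0.008],1],[[-0.018,-0.042,0.004],[0.0,0.0,-0.009],1],[[-0.016,-0.043,0.003],[0.0,0.0,-0.008],1],[[-0.014,-0.044,0.004],[0.0,0.0,-0.008],1],[[-0.0123,-0.044,0.0038],[0.0,-0.0001,-0.0087],1]]
```

Request:
{"fn": "drive_tool", "kwargs": {
  "series": [
    [[-0.021,-0.041,0.004],[0.0,0.0,-0.008],1],
    [[-0.018,-0.042,0.004],[0.0,0.0,-0.009],1],
    [[-0.016,-0.043,0.003],[0.0,0.0,-0.008],1],
    [[-0.014,-0.044,0.004],[0.0,0.0,-0.008],1],
    [[-0.0123,-0.044,0.004],[0,0,-0.0087],1],
    [[0,0,0],[0,0,0],1],
    [[0,0,0],[0,0,0],1],
    [[0,0,0],[0,0,0],1]
  ]
}}

```text
clock: 44.7
tcp_pos: [0.5085, 0.2987, 0.1598]
tcp_rot: [179.9, -0.0, 1.4]
ft_force: [-0.3, -0.3, -2.3]
opening: 0.0228
grasp_force: 59.6
```

Request:
{"fn": "drive_tool", "kwargs": {
  "series": [
    [[0,0,0.03],[0,0,0],1],
    [[0,0,0.04],[0,0,0],1],
    [[0,0,0.04],[0,0,0],1],
    [[0,0,0.02],[0,0,0],1],
    [[0,0,0],[0,0,0],1],
    [[0,0,0],[0,0,0],1],
    [[0,0,0],[0,0,0],1],
    [[0,0,0],[0,0,0],1]
  ]
}}

```text
clock: 45.5
tcp_pos: [0.5089, 0.3001, 0.0572]
tcp_rot: [-179.9, -0.1, 1.5]
ft_force: [-0.4, -0.5, -2.1]
opening: 0.0235
grasp_force: 59.6
```

Request:
{"fn": "drive_tool", "kwargs": {
  "series": [
    [[0,0,0.003],[0,0,0],1],
    [[0,0,0.003],[0,0,0],1],
    [[0,0,0],[0,0,0],1],
    [[0,0,0],[0,0,0],1],
    [[0,0,0],[0,0,0],1]
  ]
}}

```text
clock: 46.0
tcp_pos: [0.508, 0.3, 0.051]
tcp_rot: [180.0, -0.0, 1.5]
ft_force: [-0.6, 0.3, -2.0]
opening: 0.0229
grasp_force: 59.6
```

Request:
{"fn": "drive_tool", "kwargs": {
  "series": [
    [[0,0,0.0012],[0,0,0],1],
    [[0,0,0],[0,0,0],1],
    [[0,0,0],[0,0,0],1],
    [[0,0,0],[0,0,0],1]
  ]
}}

```text
clock: 46.4
tcp_pos: [0.5081, 0.3, 0.0503]
tcp_rot: [180.0, -0.0, 1.5]
ft_force: [-0.5, -0.9, 2.4]
opening: 0.023
grasp_force: 60.2
```

Request:
{"fn": "drive_tool", "kwargs": {
  "series": [
    [[0,0,0.001],[0,0,0],1],
    [[0,0,0],[0,0,0],1],
    [[0,0,0],[0,0,0],1],
    [[0,0,0],[0,0,0],1]
  ]
}}

```text
clock: 46.8
tcp_pos: [0.5081, 0.2999, 0.0502]
tcp_rot: [-180.0, -0.1, 1.5]
ft_force: [-3.5, -2.5, 8.9]
opening: 0.023
grasp_force: 61.2
```

Request:
{"fn": "drive_tool", "kwargs": {
  "series": [
    [[0,0,0],[0,0,0],-1],
    [[0,0,0],[0,0,0],-1],
    [[0,0,0],[0,0,0],-1],
    [[0,0,0],[0,0,0],-1],
    [[0,0,0],[0,0,0],-1],
    [[0,0,-0.03],[0,0,0],-1],
    [[0,0,-0.05],[0,0,0],-1],
    [[0,0,-0.05],[0,0,0],-1]
  ]
}}

```text
clock: 47.6
tcp_pos: [0.5075, 0.2997, 0.1538]
tcp_rot: [179.9, 0.1, 1.5]
ft_force: [0.0, 1.3, 0.0]
opening: 0.0859
grasp_force: 0.0
```

Request:
{"fn": "drive_tool", "kwargs": {
  "series": [
    [[0,0,-0.05],[0,0,0],-1],
    [[0,0,-0.05],[0,0,0],-1],
    [[0,0,-0.05],[0,0,0],-1],
    [[0,0,0],[0,0,0],-1],
    [[0,0,0],[0,0,0],-1]
  ]
}}

```text
clock: 48.1
tcp_pos: [0.5082, 0.3001, 0.274]
tcp_rot: [-180.0, -0.1, 1.5]
ft_force: [0.7, 0.6, -0.2]
opening: 0.0853
grasp_force: 0.0
```

```bash
python3 -c "
from h import *
o,p,W=grab('wrist','w13');Z=W[...,2]
rect(W,(W[...,1]>.2)&(W[...,0]<.62)&(Z>.066)&(Z<.085),'w75');rect(W,(W[...,1]>.2)&(W[...,0]<.62)&(Z>.038)&(Z<.053),'w45')
plan([.6845,-.1123,.25],112.3,-1)"
```

```text
w75 px [154 168  36  58] c [509.9 440.3] size [51.  24.8] ang 1.5 z 0.074
w75 px [315 175  28  57] c [507.9 300.2] size [51.2 23.8] ang 1.0 z 0.074
w45 px [145 130  75 116] c [511.1 439.9] size [111.7  61.3] ang 1.4 z 0.044
w45 px [297 152  64  85] c [509.3 299.8] size [82.2 60.7] ang 1.4 z 0.044
from [0.5075 0.2999 0.2727] [180.    0.    1.5] t 48.15 j [-38, 24, 8, 88, -4, 68, -118] F [-0.6 -0.4 -0.7] op 0.0856
[[[0.015,0.037,0.002],[0.0,0.0,-0.022],-1],[[0.009,0.039,0.002],[0.0,0.0,-0.022],-1],[[0.004,0.04,0.002],[0.0,0.0,-0.022],-1],[[-0.001,0.04,0.002],[0.0,0.0,-0.022],-1],[[-0.007,0.04,0.002],[0.0,0.0,-0.022],-1],[[-0.012,0.038,0.002],[0.0,0.0,-0.022],-1],[[-0.017,0.036,0.002],[0.0,0.0,-0.022],-1],[[-0.023,0.033,0.002],[0.0,0.0,-0.022],-1]]
[[[-0.026,0.03,0.002],[0.0,0.0,-0.022],-1],[[-0.031,0.026,0.002],[0.0,0.0,-0.022],-1],[[-0.033,0.022,0.002],[0.0,0.0,-0.022],-1],[[-0.037,0.016,0.002],[0.0,0.0,-0.022],-1],[[-0.038,0.012,0.002],[0.0,0.0,-0.022],-1],[[-0.0397,0.0058,0.0025],[-0.0001,0.0,-0.0218],-1]]
```

View pics/w13.png

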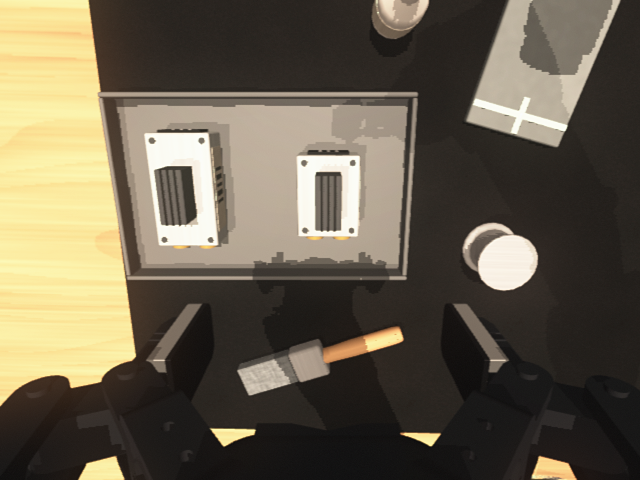

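Both modules stand flat in the tray, at px (182,190) and (328,195). Now back to the knob.

Request:
{"fn": "drive_tool", "kwargs": {
  "series": [
    [[0.015,0.037,0.002],[0.0,0.0,-0.022],-1],
    [[0.009,0.039,0.002],[0.0,0.0,-0.022],-1],
    [[0.004,0.04,0.002],[0.0,0.0,-0.022],-1],
    [[-0.001,0.04,0.002],[0.0,0.0,-0.022],-1],
    [[-0.007,0.04,0.002],[0.0,0.0,-0.022],-1],
    [[-0.012,0.038,0.002],[0.0,0.0,-0.022],-1],
    [[-0.017,0.036,0.002],[0.0,0.0,-0.022],-1],
    [[-0.023,0.033,0.002],[0.0,0.0,-0.022],-1]
  ]
}}

```text
clock: 48.95
tcp_pos: [0.6084, 0.063, 0.2583]
tcp_rot: [-179.8, 0.1, 65.2]
ft_force: [-0.1, -0.6, 0.8]
opening: 0.0854
grasp_force: 0.0
```

Request:
{"fn": "drive_tool", "kwargs": {
  "series": [
    [[-0.026,0.03,0.002],[0.0,0.0,-0.022],-1],
    [[-0.031,0.026,0.002],[0.0,0.0,-0.022],-1],
    [[-0.033,0.022,0.002],[0.0,0.0,-0.022],-1],
    [[-0.037,0.016,0.002],[0.0,0.0,-0.022],-1],
    [[-0.038,0.012,0.002],[0.0,0.0,-0.022],-1],
    [[-0.04,0.006,0.0025],[0,0,-0.022],-1],
    [[0,0,0],[0,0,0],-1],
    [[0,0,0],[0,0,0],-1]
  ]
}}

```text
clock: 49.75
tcp_pos: [0.6843, -0.1131, 0.248]
tcp_rot: [-179.8, -0.1, 112.2]
ft_force: [-1.1, 1.7, -0.1]
opening: 0.0853
grasp_force: 0.0
```

```bash
python3 -c "
from h import *
for i in range(4): o,p,W=grab('wrist','w14');Z=W[...,2]
rect(W,(Z>.078)&(Z<.1)&(W[...,1]<-.05),'knob')
plan([.6845,-.1123,.059],112.3,-1,4,vmin=5)"
```

```text
knob px [318 184  20  61] c [ 685.3 -111.8] size [15.3 49.6] ang 22.0 z 0.084
from [ 0.6848 -0.1106  0.2503] [-180.    -0.   112.5] t 49.95 j [15, 35, -14, 72, 8, 74, 23] F [ 0.5  0.2 -0.1] op 0.0853
[[[-0.0004,-0.0002,0.0478],[0.0,-0.0001,0.0001],-1],[[-0.0004,-0.0003,0.0479],[0.0,0.0,0.0001],-1],[[-0.0003,-0.0002,0.0478],[0.0,0.0,0.0001],-1],[[-0.0004,-0.0003,0.0478],[0.0,0.0,0.0],-1],[[-0.0004,-0.0002,0.0479],[0.0,0.0,0.0001],-1]]
```

Request:
{"fn": "drive_tool", "kwargs": {
  "series": [
    [[-0.0003,0,0.048],[0,0,0],-1],
    [[-0.0003,0,0.048],[0,0,0],-1],
    [[-0.0003,0,0.048],[0,0,0],-1],
    [[-0.0003,0,0.048],[0,0,0],-1],
    [[-0.0003,0,0.046],[0,0,0],-1],
    [[0,0,0],[0,0,0],-1],
    [[0,0,0],[0,0,0],-1],
    [[0,0,0],[0,0,0],-1]
  ]
}}

```text
clock: 50.75
tcp_pos: [0.6873, -0.1131, 0.0629]
tcp_rot: [179.8, 0.1, 112.4]
ft_force: [0.8, 0.5, 0.3]
opening: 0.0856
grasp_force: 0.0
```

Request:
{"fn": "drive_tool", "kwargs": {
  "series": [
    [[0,0,0],[0,0,0],1],
    [[0,0,0],[0,0,0],1],
    [[0,0,0],[0,0,0],1],
    [[0,0,0],[0,0,0],1],
    [[0,0,0],[0,0,0],1],
    [[0,0,0],[0,0,0],1],
    [[0,0,0],[0,0,0],1],
    [[0,0,0],[0,0,0],1]
  ]
}}

```text
clock: 51.55
tcp_pos: [0.6855, -0.1136, 0.0606]
tcp_rot: [180.0, 0.0, 112.4]
ft_force: [-2.8, -0.2, 5.2]
opening: 0.015
grasp_force: 59.1
```

Gripped. I turn back 69° counter-clockwise, which is negative about tool z.

Request:
{"fn": "drive_tool", "kwargs": {
  "series": [
    [[0,0,0],[0,0,-0.022],1],
    [[0,0,0],[0,0,-0.022],1],
    [[0,0,0],[0,0,-0.022],1],
    [[0,0,0],[0,0,-0.022],1],
    [[0,0,0],[0,0,-0.022],1],
    [[0,0,0],[0,0,-0.022],1],
    [[0,0,0],[0,0,-0.022],1],
    [[0,0,0],[0,0,-0.022],1]
  ]
}}

```text
clock: 52.35
tcp_pos: [0.6857, -0.1133, 0.0606]
tcp_rot: [-180.0, 0.0, 176.1]
ft_force: [-2.3, -0.2, 5.0]
opening: 0.0148
grasp_force: 59.3
```

Request:
{"fn": "drive_tool", "kwargs": {
  "series": [
    [[0,0,0],[0,0,-0.016],1],
    [[0,0,0],[0,0,0],1],
    [[0,0,0],[0,0,0],1],
    [[0,0,0],[0,0,0],1],
    [[0,0,0],[0,0,0],1],
    [[0,0,0],[0,0,0],1]
  ]
}}

```text
clock: 52.95
tcp_pos: [0.6857, -0.1133, 0.0606]
tcp_rot: [180.0, 0.0, -178.5]
ft_force: [-2.2, 0.7, 5.0]
opening: 0.0149
grasp_force: 59.5
```

Request:
{"fn": "drive_tool", "kwargs": {
  "series": [
    [[0,0,0],[0,0,0],-1],
    [[0,0,0],[0,0,0],-1],
    [[0,0,0],[0,0,0],-1],
    [[0,0,0],[0,0,0],-1],
    [[0,0,0],[0,0,0],-1],
    [[0,0,0],[0,0,0],-1],
    [[0,0,-0.04],[0,0,0],-1],
    [[0,0,-0.05],[0,0,0],-1]
  ]
}}

```text
clock: 53.75
tcp_pos: [0.6842, -0.1136, 0.1308]
tcp_rot: [180.0, -0.2, -178.5]
ft_force: [0.5, 1.0, 0.5]
opening: 0.0855
grasp_force: 0.0
```

Request:
{"fn": "drive_tool", "kwargs": {
  "series": [
    [[0,0,-0.05],[0,0,0],-1],
    [[0,0,-0.05],[0,0,0],-1],
    [[0,0,-0.02],[0,0,0],-1],
    [[0,0,0],[0,0,0],-1],
    [[0,0,0],[0,0,0],-1],
    [[0,0,0],[0,0,0],-1],
    [[0,0,0],[0,0,0],-1],
    [[0,0,0],[0,0,0],-1]
  ]
}}

```text
clock: 54.55
tcp_pos: [0.6852, -0.1135, 0.227]
tcp_rot: [180.0, -0.1, -178.5]
ft_force: [-0.1, 0.3, -0.2]
opening: 0.0857
grasp_force: 0.0
```

```bash
python3 -c "
from h import *
o,p,W=grab('wrist','w15');Z=W[...,2];print(o['tcp_pos'],o['tcp_rot'],o['clock'])
rect(W,(Z>.078)&(Z<.1)&(W[...,1]<-.05),'knob')
o,p,W=grab('top','t15');Z=W[...,2]
ok=(W[...,0]>.2)&(W[...,0]<.95)&(abs(W[...,1])<.6)
rect(W,ok&(Z>.018)&(Z<.1),'all')"
```

```text
[ 0.68518686 -0.1135088   0.22700277] [ 1.79990879e+02 -8.27871255e-02 -1.78502987e+02] 54.55
knob px [317 186  22  65] c [ 684.3 -112.1] size [49.5 15.6] ang 2.0 z 0.084
all px [377 152  40  29] c [ 733.1 -291.1] size [ 72.5 106.5] ang 9.1 z 0.035
all px [320 164  14  34] c [682.2 -90.9] size [90.8 37.6] ang 1.4 z 0.051
all px [202 172  17  17] c [673.  238.4] size [39.8 41.1] ang 3.1 z 0.064
all px [111 205 109  67] c [507.5 363.4] size [189.4 303.5] ang 1.4 z 0.028
all px [449 207  14  35] c [ 568.9 -462. ] size [99.2 24.2] ang 10.9 z 0.024
all px [126 217  26  42] c [505.3 435.9] size [116.2  63.8] ang 1.5 z 0.045
all px [176 224  25  32] c [503.7 296.1] size [86.8 63.6] ang 1.2 z 0.046
all px [465 237  27  25] c [ 496.1 -521.9] size [68.3 70.8] ang 1.7 z 0.043
all px [240 251  22  22] c [445.2 114.6] size [57.6 57. ] ang 46.9 z 0.050
all px [188 297  31  15] c [325.9 247.8] size [18.7 87.8] ang 18.5 z 0.020
all px [171 303  18  18] c [300.8 313.8] size [41. 48.] ang 19.5 z 0.021
all px [152 309  21  18] c [282.5 360.1] size [36.5 50.9] ang 19.8 z 0.021
```

View pics/w15.png

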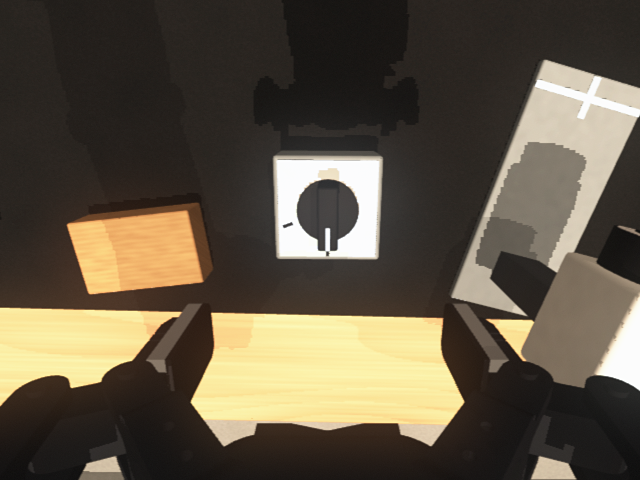

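The knob pointer is back on the off tick (px 327,245), both modules are in the tray, and the bystanders have not moved. I'm handing in.

```bash
python3 -c "
from plant import robot
print(robot.finish_job())"
```

```text
the job is handed in; nothing more can be done
None
```

The job is handed in at about 55 s. Only the middle-length and short modules were on the bench; both were shown sockets, label, inlet at the mark and set down flat in the tray, the knob is back off, and the bystanders are where they were. The hand-in returned no verdict.

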